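# Clamp a picture-frame rail in the one-hand bar clamp

## Task

Lay the loose wooden frame rail flat on the plywood bed between the jaws of the bench-mounted one-hand clamp, one end close up to the small wooden stop and the rail lying along the jaws, and let go of it. Then squeeze the clamp's trigger again and again, easing it right back each time, until the sliding jaw grips the rail firmly, but stop as soon as the trigger turns clearly stiff so that the soft wood is not crushed. Close the jaw with the trigger only, do not push it by hand, leave the other things alone, and leave the trigger released with the rail held.

Things in the scene. Friction and masses are not known exactly. Their poses are not given: they have to be found in the camera images.
- rail_mid (a point): The loose frame rail: a straight bar of pale pine, 150 mm long (its x), 32 mm wide (y), 30 mm high (z), with a thin darker strip along the top; 60 to 130 g. It lies on the table at first. This point is its centre, 15 mm above its underside. Its two ends and its two sides are alike, so either end may go to the stop.
- rail: The same rail; this origin is the centre of its underside.
- clamp: One-hand bar clamp of black plastic and steel, lying on its side, bolted to the table, immovable. Origin at table height under its steel bar; y along the bar, x from handle to jaws, z up. In this frame, mm: housing x -15 to 43, y -33 to 29, up to z 80; fixed jaw arm x 0 to 77, y 4 to 28, up to z 60; bar at x 0.
- jaw_foot (a point): Nominal centre of the face of the fixed jaw's rubber foot (36 x 24 mm, looks to the clamp's +y), at x 55, y 45, z 46 mm of the clamp. The foot sits on a screw and has been screwed in or out by up to 4 mm along y; by how much is not given and not in this reading.
- seat (a point): Foot of the wooden end stop's face on the plywood bed, at x 32, y 61, z 30 mm of the clamp. The stop is 14 mm high, 20 mm wide. The bed's flat top is 30 mm over the table, x 20 to 172, y 30 to 155 of the clamp. The rail lies on it along x, near end within about 15 mm of the stop (rail centre 75 to 90 mm from here along x), between foot and sliding jaw; its outer half is clear of the jaws.
- jaw: Sliding jaw on the steel bar. Origin: centre of its rubber pad's gripping face (36 x 24 mm), which looks to the clamp's -y; axes as the clamp's; at first at y 95 to 105 mm, so with the rail in, 14 to 32 mm must close. The jaw is 77 mm long, reaches 36 mm further to +y, up to z 63. The trigger draws it to -y. Pad springy, 6 N per mm. Rail must be held with over 8 N, never over 40 N.
- handle_grip (a point): Centre of the fixed handle where it is gripped, 45 mm above the table, at x -51, y -22 mm of the clamp. The handle is a flat black bar along x (x -117 to -20), 18 mm thick along y, 26 mm high, free underneath down to the table.
- trigger_pull (a point): Centre of the trigger where a finger pulls it, z 45 mm, 47 mm to +y of handle_grip when released. Grey lever, 12 mm thick (y), 26 mm high, beside the handle; turns about an upright pin 85 mm from here, at x 34, y 16 mm of the clamp. Only it moves, 18 mm to -y at this point: handle and trigger together measure 62 mm released, 44 mm squeezed. It springs back by itself.
- trigger (a joint): Trigger turn: 0 rad released, 0.215 at its hard stop, which feels stiff too, without grip. A full stroke draws the jaw 7 mm; let back, the ratchet holds it (up to 2 mm lost). Finger force at trigger_pull: 3 to 6 N while the jaw is free; then clamp force about 2.5 x (finger force - 3 N): 14 N gives some 27 N (up to 12 N of it lost on letting back), 19 N 40 N.
- glue: Bystander: white plastic glue bottle, 52 mm across, 130 mm high, standing; origin at its foot.
- brush_jar: Bystander: closed round steel tin, 72 mm across, 95 mm high, standing; origin at its foot.
- screwdriver: Bystander: screwdriver lying on the table; origin under its middle.
There are look-alikes about, which are no part of the job. What is meant by the rail is not black, green or purple, and is the larger of those in its own colour.

How it is judged (in metres and radians):
On the way, in this order (a step that is already met when the one before it is completed fails the run):
1. The rail lies flat on the bed between the jaws, its end up to the stop, and has been let go (x of rail_mid in the frame of clamp between 0.103 and 0.123 m and z of rail_mid in the frame of clamp between 0.041 and 0.049 m and y of rail_mid in the frame of clamp above 0.053 m and y of rail_mid in the frame of jaw below -0.013 m and angle between the x axis of rail_mid and the x axis of clamp, either way round below 0.15 rad and contact force between the fingers and rail below 0.1 N and linear speed of rail below 0.02 m/s), for 0.2 s.
2. The trigger has been squeezed (value of joint trigger above 0.1 rad), for 0.05 s.
3. The jaw grips the rail firmly with the trigger let back (contact force between jaw and rail above 8 N and value of joint trigger below 0.05 rad), for 0.2 s.
At the end, for the whole second after the job is handed in: The rail lies on the bed (centre within 4 mm of its seated height), its near end from touching to about 16 mm off the stop's face, lined up with the jaws within 0.1 rad, against the foot, held by the sliding jaw with 8 to 40 N; the trigger is back within 0.05 rad of its rest (all of step 3 and x of rail_mid in the frame of clamp between 0.103 and 0.123 m and z of rail_mid in the frame of clamp between 0.041 and 0.049 m and y of rail_mid in the frame of clamp between 0.053 and 0.069 m and angle between the x axis of rail_mid and the x axis of clamp, either way round below 0.1 rad and contact force between jaw and rail below 40 N and linear speed of rail below 0.01 m/s).
It fails at once if The rail is pressed by the sliding jaw with more than 40 N (contact force between jaw and rail above 40 N).
It fails at once if The sliding jaw is pushed by the robot with more than 4 N instead of by the trigger (contact force between jaw and the fingers above 4 N or contact force between jaw and the arm above 4 N).
It fails at once if The glue is moved by more than 30 mm or tipped (distance of glue from where it was at the start of the episode above 0.03 m or angle between glue's own z axis and vertical above 0.3 rad).
It fails at once if The brush jar is moved by more than 30 mm or tipped (distance of brush_jar from where it was at the start of the episode above 0.03 m or angle between brush_jar's own z axis and vertical above 0.3 rad).
It fails at once if The screwdriver is moved by more than 30 mm or tipped (distance of screwdriver from where it was at the start of the episode above 0.03 m).
It also fails if it takes over 70 s, if anything falls off the work surface, if the arm or the gripper's body presses on something with over 40 N, if the wrist force passes 120 N, or if a joint passes its speed limit or range.

## Robot

A 6-joint arm with a two-finger parallel gripper is mounted at the origin on the work surface. World frame = base frame: x ahead of the robot, y to its left, z up, the work surface at z = 0. Lengths are in m, angles in degrees, forces in N, time in s.
With the tool pointing down it reaches from about 0.35 to 0.875 m from the base axis. Payload 4.2 kg.
Tool frame: the origin (TCP) lies midway between the tips of the shut fingers; the grasp point (between the pads) lies r.grasp_offset behind it (r.grasp_offset is the distance from the TCP to the grasp point, in m); z points along the fingers, y is the direction in which the jaws open and shut (so a half turn about z gives the same grasp; the last joint's range is limited). The gripper opens to 87 mm and grips with 3 to 60 N. Pads are 19 mm wide; open, the fingers measure 117 mm over their backs; the gripper's body (75 mm by 190 mm) begins 51 mm behind the grasp point.
Start: joints at [80.42, 22.042, 0.453, 0, -68.411, -14.817], TCP at [0.258, 0.569, 0.223] pointing down, gripper open.
Joint ranges: [-179.83, 179.83], [-69.29, 118.12], [-61.27, 80.66], [-181.25, 117.63], [-171.15, -9.14], [-177.46, 177.46]. Speed limits (degrees/s): [159.86, 159.86, 180, 180, 180, 180].

## Interface

Orientations are given as a 3x3 rotation matrix whose columns are the frame's x, y, z axes.
In Python, from station import sense, optics, r gives the robot as it stands. The module is installed in compiled form; this text tells all that it offers.
- The arm moves only by the tool servo_tool, never from a script. Its argument "deltas" is a list of rows, each an object with "slide": the shift along the tool's x, y, z in units of 25 mm (1.0 is 25 mm), a list of three; "spin": the turn about the tool's z in units of 8 degrees (1.0 is 8 degrees). A call has 1 to 10 rows; each row shifts and turns the pose as measured when the row begins, along the tool's axes as they then stand; what a row does not reach is not made up. A row lasts 1/10 s, in which the tool goes at most 50 mm and 8.59 degrees, less where a joint would pass 70% of its speed; a pose out of reach is approached as far as the arm can. A call is refused whole if a number of a shift passes 1 or a number of a turn 1, either way. A call with a gripper value outside its range is refused whole. "gripper" is the closure in counts, from 0 (fully open) to 255 (shut), set as the call begins (left out, the last holds). The fingers move at their own pace and stop on an object; the grip force is fixed at half the most. Time passes only in rows, so rows that do not move let the fingers close. It gives the time, the measured TCP pose, the force and the opening at its end, in the units of the state.
- sense(): the state, without advancing time (a new reading comes with each control period).
- optics.capture(name): name is "side" or "top"; returns a dict with "frame" (480x640x3 uint8, red, green, blue), "camera_matrix" (3x3 intrinsics, pixels), "k1" (the pictures are not rectified: a ray, as slopes to the right and down, at radius r is drawn at 1 + k1 r^2 times it, then the intrinsics apply), "eye" and "rotation" of the camera in the world. Camera axes: x right, y down, z forward; pixel columns grow to the right and rows downward; lengths in m; the calibration is good to about 2 mm. A picture is of the moment at which its call begins. There is no depth.
- r.finish_job(): hands the job in, once; it reports no verdict.
The state is a dict: "time_s": time; "joints": joint angles; "joint_velocities": joint speeds; "effort": joint torques, N m; "tcp_pos": TCP position; "ee_rot": TCP orientation; "wrist_force": force on the tool from outside, world axes, zero at the start; "moment": the same for the moment, N m; "gripper_width": opening from 0.0 (shut) to 1.0 (fully open).
Only numpy, scipy, OpenCV 4.12 (cv2) and the standard library are available. Lean on these libraries where they do the work, as an engineer would, in place of code of your own. Each camera call takes 0.05 s, during which the arm holds its last target.

## Working session

There is one attempt and no reset: what is moved stays moved. The work goes in short steps, Python scripts to look and compute and a tool call to move; the robot and the scene stay as the last step left them, time stands still between calls to the robot, and variables do not carry over. Pictures are saved under pics/ and viewed, and the job is handed in when it is done.

Besides the shell and the picture viewer there is one more tool, called after "Request:" as name(argument=value, ...) on one line, values as JSON. servo_tool: Moves the arm, as the interface text tells. Its arguments: {"type":"object","properties":{"deltas":{"type":"array"},"gripper":{"type":"number"}},"required":["deltas"]}

```bash
mkdir -p pics
cat > h.py <<'E'
import numpy as np, cv2
from station import sense, optics, r
def cap(name,fn):
    d=optics.capture(name); cv2.imwrite('pics/'+fn+'.png',d['frame'][:,:,::-1]); np.savez('pics/'+fn+'.npz',**d); return d
def load(fn): return dict(np.load('pics/'+fn+'.npz'))
def ray(d,u,v):
    K=np.array(d['camera_matrix'],float);k=float(d['k1'])
    p=cv2.undistortPoints(np.array([[[u,v]]],float),K,np.array([k,0,0,0.]))[0,0]
    R=np.array(d['rotation']);return np.array(d['eye']),R@np.array([p[0],p[1],1])
def onz(d,u,v,z):
    e,w=ray(d,u,v);return e+w*(z-e[2])/w[2]
def proj(d,P):
    R=np.array(d['rotation']);c=(np.array(P)-np.array(d['eye']))@R;s=c[...,:2]/c[...,2:]
    q=s*(1+float(d['k1'])*(s**2).sum(-1,keepdims=True));K=np.array(d['camera_matrix'])
    return q*[K[0,0],K[1,1]]+[K[0,2],K[1,2]]
def crop(fn,x,y,w,h,s,out):
    im=cv2.imread('pics/'+fn+'.png')[y:y+h,x:x+w];cv2.imwrite('pics/'+out+'.png',cv2.resize(im,None,fx=s,fy=s,interpolation=cv2.INTER_CUBIC))
E
python3 - <<'E'
from h import *
for n in('top','side'):
    d=cap(n,n+'0');print(n,d['eye'],d['rotation'],d['camera_matrix'],d['k1'])
print(r.grasp_offset);s=sense();print(s)
E
```

```text
top [ 0.35340192 -0.00755962  1.23639262] [[ 0.01813415 -0.98884767  0.14782235]
 [-0.99983427 -0.0176973   0.00427004]
 [-0.00160636 -0.14787529 -0.98900471]] [[514.31955589   0.         320.79935489]
 [  0.         514.31955589 239.10729872]
 [  0.           0.           1.        ]] -0.1373265355601964
side [-0.113948   -0.7998426   1.26087094] [[ 0.76998762 -0.48913581  0.40971358]
 [-0.63803922 -0.59528754  0.48840424]
 [ 0.00500138 -0.63747855 -0.77045187]] [[623.33471736   0.         321.10218243]
 [  0.         623.33471736 241.26652569]
 [  0.           0.           1.        ]] -0.15414416784000257
0.0187
{'time_s': 0.1, 'joints': array([ 8.04189591e+01,  2.20860050e+01,  3.89601108e-01, -2.46962905e-02,
       -6.84126787e+01, -1.48171512e+01]), 'joint_velocities': array([-0.05319931, -0.11261168,  0.1124452 ,  0.09347781,  0.02242053,
       -0.03485851]), 'effort': array([ 4.44345314e-04, -3.91688490e+01,  1.87937719e+01,  4.23184231e+00,
        1.35280285e-02, -6.61220224e-05]), 'tcp_pos': array([0.25793287, 0.56871212, 0.22158792]), 'ee_rot': array([[ 9.10631054e-01, -4.13219767e-01, -7.12083558e-04],
       [-4.13220368e-01, -9.10629260e-01, -1.81055171e-03],
       [ 9.97116298e-05,  1.94299204e-03, -9.99998107e-01]]), 'wrist_force': array([-0.36430527,  0.15770599, -0.26520434]), 'moment': array([-0.03781891,  0.01788005,  0.00471137]), 'gripper_width': 1.0038752663913821}
```

View pics/top0.png

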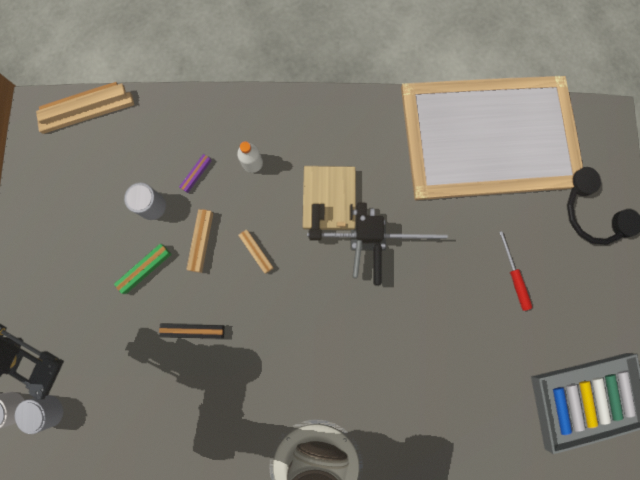

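View pics/side0.png

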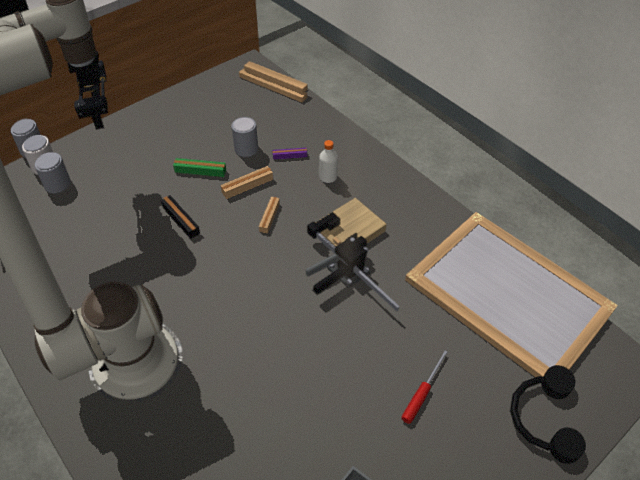

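The rail is the larger pine bar at top (201,240). The smaller one at (256,251) is a decoy. The clamp is around (340,225), with its x axis roughly along world +x and the sliding jaw on its +y side (left in the image).

Run:
```python
from h import *
crop('top0',280,150,180,145,4.4,'c1')
crop('top0',170,195,120,90,6,'c2')
crop('side0',290,180,130,125,6,'c3')
```

```text
(no output)
```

View pics/c1.png

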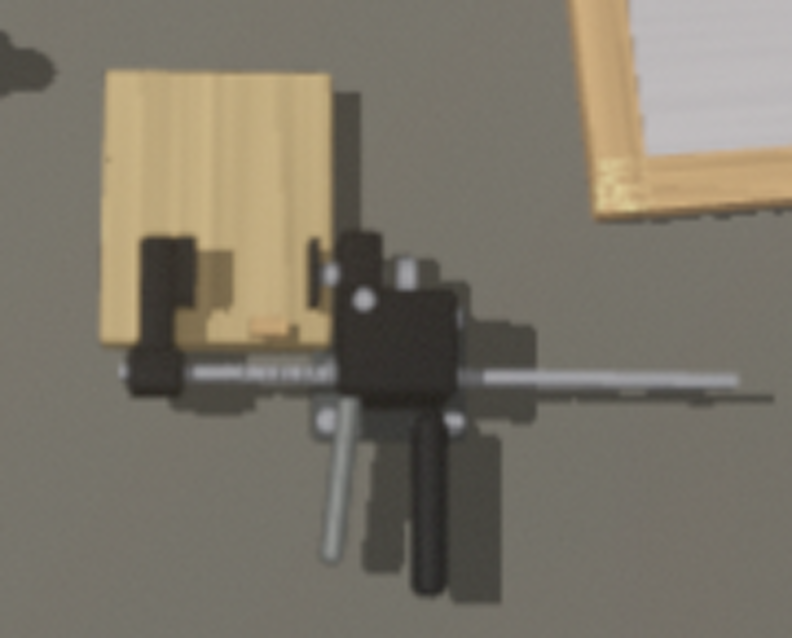

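View pics/c2.png

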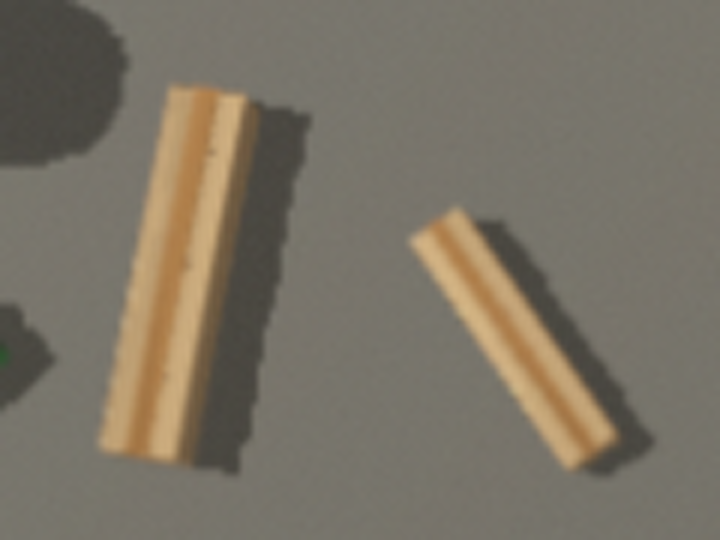

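View pics/c3.png

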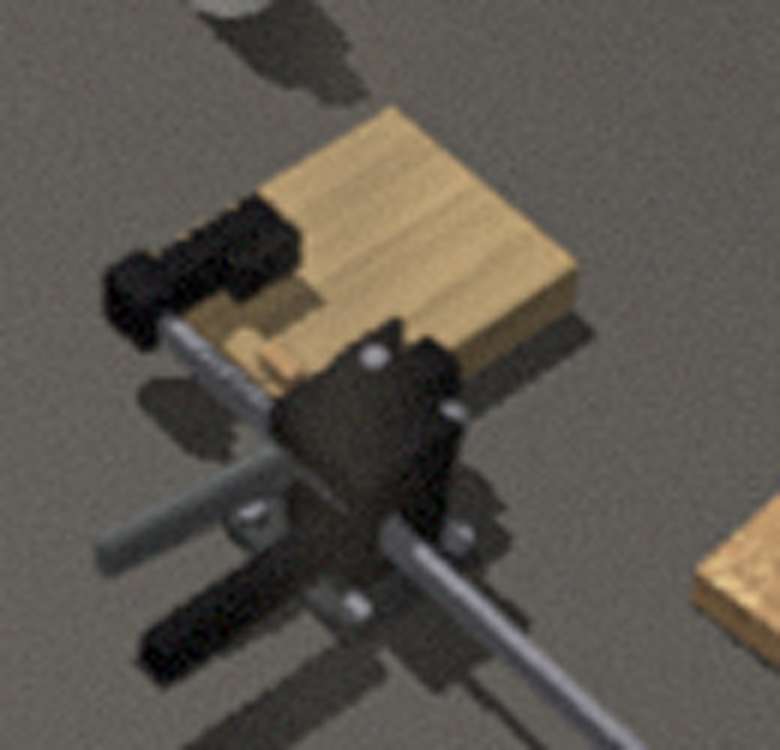

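```bash
cat >> h.py <<'E'
from scipy.optimize import least_squares
def w2(p,P): # clamp-> world
    P=np.atleast_2d(np.array(P,float));c,s=np.cos(p[2]),np.sin(p[2])
    return np.c_[p[0]+c*P[:,0]-s*P[:,1],p[1]+s*P[:,0]+c*P[:,1],P[:,2]]
E
python3 - <<'E'
from h import *
t=load('top0');sd=load('side0')
T=lambda a,s,o:(np.array(a,float)+.5)/s-.5+np.array(o)
A=T([(107,70),(331,73),(100,343)],4.4,(280,150))
B=T([(393,107),(577,265)],6,(290,180))
bed=np.array([(172,155,30),(172,30,30),(20,155,30)])/1000
bs=bed[:2]
# extra: handle end top centre x-117,y-22,z58 ; 
H=T([(429,592)],4.4,(280,150));HP=np.array([(-117,-22,50)])/1000
for nm in('top','both'):
  f=lambda p:np.r_[(proj(t,w2(p,bed))-A).ravel(),((proj(sd,w2(p,bs))-B).ravel() if nm=='both' else [])]
  s=least_squares(f,[.45,0,0]);p=s.x;print(nm,p,np.degrees(p[2]),f(p).round(1))
  print('handle',proj(t,w2(p,HP))-H, 'seat',(proj(t,w2(p,[[.032,.061,.03]]))-(280,150))*4.4,'foot',(proj(t,w2(p,[[.055,.045,.058]]))-(280,150))*4.4,'jaw100',(proj(t,w2(p,[[.055,.1,.058]]))-(280,150))*4.4)
np.save('clamp.npy',p)
C=T([(168,87),(248,97),(182,463),(100,448)],6,(170,195))
W=np.array([onz(t,*c,.03) for c in C]);print(W,W.mean(0),[np.linalg.norm(W[i]-W[i-1]) for i in range(4)])
d=(W[0]+W[1]-W[2]-W[3])/2;print('rail ang',np.degrees(np.arctan2(d[1],d[0])))
g=W.mean(0);print('rail c proj side',proj(sd,W))
E
```

```text
top [ 0.54222214 -0.11325113  0.00531879] 0.3047439619995736 [-0.3  0.2  0.2  0.1  0.1 -0.3]
handle [[0.6760682  1.13434936]] seat [[272.64325587 320.35524303]] foot [[305.07328167 268.69975031]] jaw100 [[201.55467664 267.3817937 ]]
both [ 0.5408706  -0.11259125  0.00117916] 0.0675611149850758 [-0.3  0.4  0.2  0.6 -0.1  0.   0.  -0.6  1.  -0.3]
handle [[0.17897736 1.75269885]] seat [[271.64478547 322.33325147]] foot [[304.23907956 270.83341975]] jaw100 [[200.70918568 269.09611802]]
[[0.60167104 0.29639925 0.03      ]
 [0.59803248 0.26353421 0.03      ]
 [0.45038954 0.28264259 0.03      ]
 [0.45559888 0.31594831 0.03      ]] [0.52642299 0.28963109 0.03      ] [np.float64(0.14737449193303523), np.float64(0.033065840276218436), np.float64(0.1488743304311273), np.float64(0.03371065222188901)]
rail ang -7.497912559280292
rail c proj side [[267.06451418 165.07432802]
 [272.90921693 171.80604417]
 [225.8331435  191.95093822]
 [220.72675178 184.47766379]]
```

Request:
servo_tool(deltas=[{"slide": [0, 0, 0], "spin": -0.7}, {"slide": [0, 0, 0], "spin": -0.7}, {"slide": [0, 0, 0], "spin": -0.7}, {"slide": [0, 0, 0], "spin": 0}])

```text
time_s: 0.5
tcp_pos: [0.2574, 0.5674, 0.2189]
ee_rot: [[0.993, -0.122, -0.003], [-0.122, -0.992, -0.007], [-0.002, 0.007, -1.0]]
wrist_force: [0.1, -0.3, -0.4]
gripper_width: 1.001
```

```bash
cat >> h.py <<'E'
def go(P,yaw=None):
    s=sense();R=s['ee_rot'];a=np.degrees(np.arctan2(R[1,0],R[0,0]))
    print('t',s['time_s'],'tcp',s['tcp_pos'].round(4),'yaw',a.round(2),'tilt',R[:,2].round(4),'F',s['wrist_force'].round(2),'w',round(s['gripper_width'],3))
    print('slide units',(R.T@(np.array(P)-s['tcp_pos'])/.025).round(2), 'spin units', None if yaw is None else round(-(yaw-a)/8,2))
E
python3 - <<'E'
from h import *
go([.541,.288,.1],-7.5)
E
```

```text
t 0.5 tcp [0.2574 0.5674 0.2189] yaw -7.02 tilt [-0.0027 -0.0068 -1.    ] F [ 0.08 -0.26 -0.43] w 1.001
slide units [12.64  9.67  4.8 ] spin units 0.06
```

Request:
servo_tool(deltas=[{"slide": [1, 0.8, 0], "spin": 0}, {"slide": [1, 0.8, 0], "spin": 0}, {"slide": [1, 0.8, 0], "spin": 0}, {"slide": [1, 0.8, 0], "spin": 0}, {"slide": [1, 0.8, 0], "spin": 0}, {"slide": [1, 0.8, 0], "spin": 0}, {"slide": [1, 0.8, 0], "spin": 0}, {"slide": [1, 0.8, 0], "spin": 0}, {"slide": [1, 0.8, 0], "spin": 0}, {"slide": [1, 0.8, 0], "spin": 0}])

```text
time_s: 1.5
tcp_pos: [0.4829, 0.3294, 0.2162]
ee_rot: [[0.99, -0.139, -0.007], [-0.139, -0.99, -0.012], [-0.005, 0.013, -1.0]]
wrist_force: [0.8, -0.0, 0.3]
gripper_width: 1.003
```

Run:
```python
from h import *
go([.541,.288,.1],-7.5)
```

```text
t 1.5 tcp [0.4829 0.3294 0.2162] yaw -7.98 tilt [-0.0066 -0.0119 -0.9999] F [ 0.82 -0.03  0.33] w 1.003
slide units [2.55 1.26 4.65] spin units -0.06
```

Request:
servo_tool(deltas=[{"slide": [0.7, 0.35, 0], "spin": 0}, {"slide": [0.7, 0.35, 0.3], "spin": 0}, {"slide": [0.7, 0.35, 0.8], "spin": 0}, {"slide": [0.4, 0.2, 1], "spin": 0}, {"slide": [0, 0, 1], "spin": 0}, {"slide": [0, 0, 0.6], "spin": 0}, {"slide": [0, 0, 0], "spin": 0}])

```text
time_s: 2.2
tcp_pos: [0.5446, 0.2816, 0.1196]
ee_rot: [[0.986, -0.164, -0.008], [-0.164, -0.986, -0.013], [-0.006, 0.014, -1.0]]
wrist_force: [-0.7, 0.7, -0.5]
gripper_width: 0.997
```

Run:
```python
from h import *
go([.541,.288,.006],-7.5)
cap('top','top1');crop('top1',140,180,160,120,5,'c4')
```

```text
t 2.2 tcp [0.5446 0.2816 0.1196] yaw -9.42 tilt [-0.0078 -0.0126 -0.9999] F [-0.7   0.7  -0.51] w 0.997
slide units [-0.16 -0.29  4.54] spin units -0.24
```

View pics/c4.png

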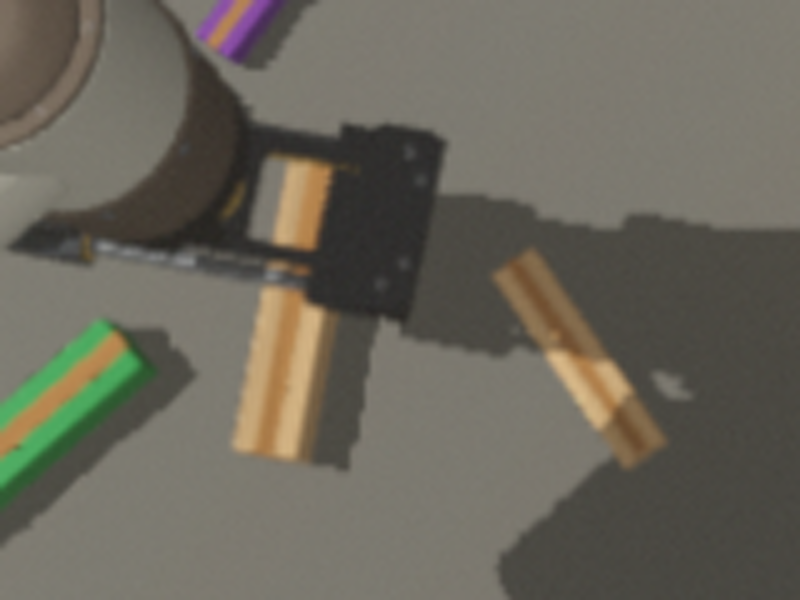

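Request:
servo_tool(deltas=[{"slide": [-0.15, -0.28, 0.5], "spin": -0.25}, {"slide": [0, 0, 0.9], "spin": 0}, {"slide": [0, 0, 0.9], "spin": 0}, {"slide": [0, 0, 0.9], "spin": 0}, {"slide": [0, 0, 0.5], "spin": 0}, {"slide": [0, 0, 0], "spin": 0}])

```text
time_s: 2.85
tcp_pos: [0.5445, 0.2952, 0.0294]
ee_rot: [[0.993, -0.12, 0.004], [-0.12, -0.993, -0.003], [0.004, 0.003, -1.0]]
wrist_force: [-0.8, 0.1, 0.8]
gripper_width: 1.001
```

Run:
```python
from h import *
go([.541,.288,.006],-7.5)
```

```text
t 2.85 tcp [0.5445 0.2952 0.0294] yaw -6.92 tilt [ 0.0041 -0.0031 -1.    ] F [-0.77  0.12  0.76] w 1.001
slide units [-0.11  0.3   0.94] spin units 0.07
```

Request:
servo_tool(deltas=[{"slide": [-0.1, 0.2, 0.5], "spin": 0.05}, {"slide": [0, 0, 0.3], "spin": 0}, {"slide": [0, 0, 0], "spin": 0}])

```text
time_s: 3.15
tcp_pos: [0.5433, 0.2931, 0.0118]
ee_rot: [[0.992, -0.125, 0.009], [-0.125, -0.992, 0.0], [0.009, -0.002, -1.0]]
wrist_force: [-0.8, -0.5, 0.3]
gripper_width: 1.0
```

Run:
```python
from h import *
go([.541,.288,.006],-7.5)
```

```text
t 3.15 tcp [0.5433 0.2931 0.0118] yaw -7.16 tilt [ 9.2e-03  4.0e-04 -1.0e+00] F [-0.85 -0.55  0.26] w 1.0
slide units [-0.07  0.21  0.23] spin units 0.04
```

Request:
servo_tool(deltas=[{"slide": [0, 0.18, 0.2], "spin": 0}, {"slide": [0, 0, 0], "spin": 0}])

```text
time_s: 3.35
tcp_pos: [0.5439, 0.2894, 0.0081]
ee_rot: [[0.992, -0.124, 0.012], [-0.124, -0.992, 0.002], [0.011, -0.004, -1.0]]
wrist_force: [0.3, -0.8, 0.2]
gripper_width: 1.002
```

Request:
servo_tool(gripper=255, deltas=[{"slide": [0, 0, 0], "spin": 0}, {"slide": [0, 0, 0], "spin": 0}, {"slide": [0, 0, 0], "spin": 0}, {"slide": [0, 0, 0], "spin": 0}, {"slide": [0, 0, 0], "spin": 0}, {"slide": [0, 0, 0], "spin": 0}])

```text
time_s: 3.95
tcp_pos: [0.5451, 0.2902, 0.01]
ee_rot: [[0.992, -0.123, 0.015], [-0.123, -0.992, 0.005], [0.014, -0.006, -1.0]]
wrist_force: [-0.5, -0.3, 0.2]
gripper_width: 0.54
```

Run:
```python
from h import *
go([.541,.288,.006],-7.5)
```

```text
t 3.95 tcp [0.5451 0.2902 0.01  ] yaw -7.09 tilt [ 0.0148  0.0046 -0.9999] F [-0.46 -0.32  0.24] w 0.54
slide units [-0.15  0.11  0.16] spin units 0.05
```

Request:
servo_tool(deltas=[{"slide": [0, 0, 0], "spin": 0}, {"slide": [0, 0, 0], "spin": 0}, {"slide": [0, 0, 0], "spin": 0}, {"slide": [0, 0, 0], "spin": 0}, {"slide": [0, 0, 0], "spin": 0}])

```text
time_s: 4.45
tcp_pos: [0.545, 0.2901, 0.0099]
ee_rot: [[0.992, -0.123, 0.015], [-0.123, -0.992, 0.004], [0.014, -0.006, -1.0]]
wrist_force: [0.2, -0.2, 0.2]
gripper_width: 0.362
```

Run:
```python
from h import *
go([.541,.288,.006],-7.5)
```

```text
t 4.45 tcp [0.545  0.2901 0.0099] yaw -7.09 tilt [ 0.0145  0.0042 -0.9999] F [ 0.24 -0.16  0.24] w 0.362
slide units [-0.15  0.1   0.16] spin units 0.05
```

Request:
servo_tool(deltas=[{"slide": [0, 0, -0.5], "spin": 0}, {"slide": [0, 0, -1], "spin": 0}, {"slide": [0, 0, -1], "spin": 0}, {"slide": [0, 0, -1], "spin": 0}, {"slide": [0, 0, -1], "spin": 0}, {"slide": [0, 0, -1], "spin": 0}, {"slide": [0, 0, -1], "spin": -0.3}, {"slide": [0, 0, -0.5], "spin": -0.5}, {"slide": [0, 0, 0], "spin": -0.1}])

```text
time_s: 5.35
tcp_pos: [0.5413, 0.2884, 0.1967]
ee_rot: [[1.0, 0.006, 0.014], [0.006, -1.0, 0.005], [0.014, -0.004, -1.0]]
wrist_force: [-0.2, 0.6, -1.8]
gripper_width: 0.366
```

Run:
```python
from h import *
go([.673,-.04,.14],.2)
```

```text
t 5.35 tcp [0.5413 0.2884 0.1967] yaw 0.33 tilt [ 0.0142  0.0045 -0.9999] F [-0.21  0.56 -1.79] w 0.366
slide units [ 5.16 13.18  2.28] spin units 0.02
```

Request:
servo_tool(deltas=[{"slide": [0.1, 0.6, 0], "spin": 0}, {"slide": [0.2, 1, 0], "spin": 0}, {"slide": [0.3, 1, 0], "spin": 0}, {"slide": [0.4, 1, 0], "spin": 0}, {"slide": [0.4, 1, 0], "spin": 0}, {"slide": [0.5, 1, 0], "spin": 0}, {"slide": [0.5, 1, 0], "spin": 0}, {"slide": [0.5, 1, 0], "spin": 0}, {"slide": [0.5, 1, 0], "spin": 0}, {"slide": [0.5, 1, 0], "spin": 0}])

```text
time_s: 6.35
tcp_pos: [0.6336, 0.0332, 0.1869]
ee_rot: [[1.0, -0.003, -0.006], [-0.003, -1.0, -0.001], [-0.006, 0.002, -1.0]]
wrist_force: [-0.4, 0.2, -1.7]
gripper_width: 0.367
```

Run:
```python
from h import *
go([.673,-.04,.14],.2)
```

```text
t 6.35 tcp [0.6336 0.0332 0.1869] yaw -0.17 tilt [-0.006  -0.0015 -1.    ] F [-0.37  0.17 -1.67] w 0.367
slide units [1.6  2.92 1.87] spin units -0.05
```

Request:
servo_tool(deltas=[{"slide": [0.5, 0.9, 0], "spin": 0}, {"slide": [0.4, 0.8, 0], "spin": 0}, {"slide": [0.3, 0.5, 0.2], "spin": 0}, {"slide": [0.1, 0.2, 0.5], "spin": 0}, {"slide": [0, 0, 0.5], "spin": 0}, {"slide": [0, 0, 0.2], "spin": 0}, {"slide": [0, 0, 0], "spin": 0}])

```text
time_s: 7.05
tcp_pos: [0.6608, -0.0355, 0.1404]
ee_rot: [[1.0, -0.014, -0.022], [-0.014, -1.0, -0.002], [-0.022, 0.003, -1.0]]
wrist_force: [0.0, -0.3, -0.4]
gripper_width: 0.367
```

Run:
```python
from h import *
go([.673,-.04,.09],.2)
cap('top','top2');cap('side','side2');crop('top2',250,140,160,130,5,'c5');crop('side2',260,120,160,160,4.5,'c6')
```

```text
t 7.05 tcp [ 0.6608 -0.0355  0.1404] yaw -0.82 tilt [-0.0224 -0.0025 -0.9997] F [ 0.04 -0.34 -0.45] w 0.367
slide units [0.54 0.17 2.  ] spin units -0.13
```

View pics/c5.png

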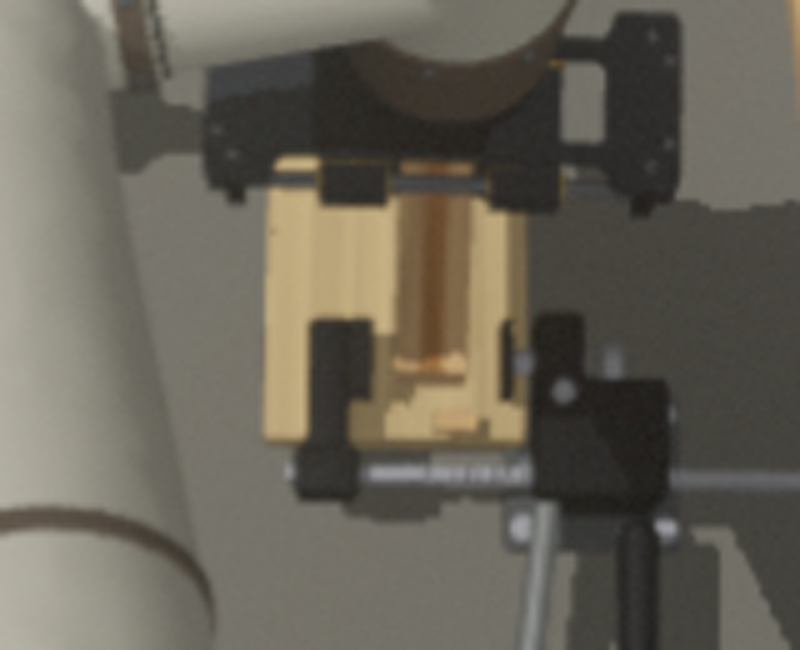

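View pics/c6.png

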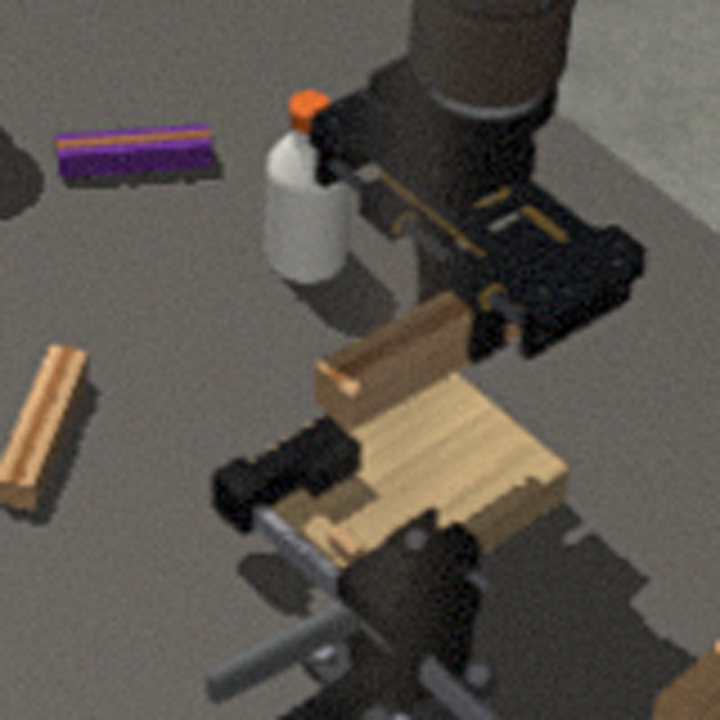

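Run:
```python
from h import *
sd=load('side0');t=load('top0');crop('side0',215,110,140,90,5.5,'c7')
print('glue top cap (z .13) top',onz(t,246,147,.13),'side',onz(sd,328.5,145,.13), 'foot', onz(sd,328.5,178,0),onz(t,254,170,0))
P=np.load('clamp.npy')
t2=load('top2')
# pts in c5 -> px
for n,c,z in (('jawface',(371,360),.06),('jawface',(371,360),.063),('footface',(501,360),.058),('stop',(435,408),.044)):
    w=onz(t2,c[0]/5+250,c[1]/5+140,z);print(n,w,'clamp', (w[0]-.5415,w[1]+.113))
# rail near end in air: top near corners
for c in((393,360),(467,364)):print(onz(t2,c[0]/5+250,c[1]/5+140,.164))
```

```text
glue top cap (z .13) top [0.72551264 0.16949208 0.13      ] side [0.71910015 0.16517833 0.13      ] foot [0.72342012 0.1675188  0.        ] [0.70941593 0.16746615 0.        ]
jawface [ 0.5932797  -0.00925039  0.06      ] clamp (np.float64(0.05177969823101125), np.float64(0.1037496057819055))
jawface [ 0.59266797 -0.00924608  0.063     ] clamp (np.float64(0.051167969359675824), np.float64(0.10375391754873697))
footface [ 0.5947981  -0.07000242  0.058     ] clamp (np.float64(0.053298102356671206), np.float64(0.042997584956587884))
stop [ 0.57401885 -0.03982947  0.044     ] clamp (np.float64(0.03251885426105272), np.float64(0.07317053056584105))
[ 0.57224116 -0.01845316  0.164     ]
[ 0.57108096 -0.04993844  0.164     ]
```

View pics/c7.png

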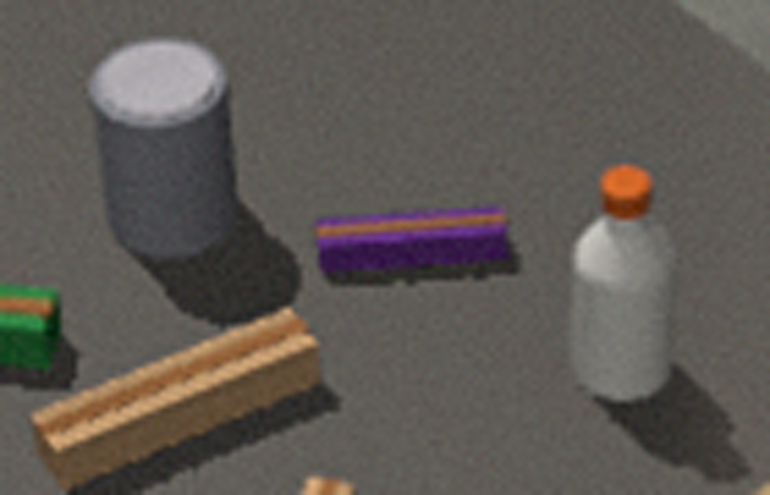

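Request:
servo_tool(deltas=[{"slide": [0.3, 0.1, 0.3], "spin": -0.13}, {"slide": [0.2, 0, 0.5], "spin": 0}, {"slide": [0, 0, 0.5], "spin": 0}, {"slide": [0, 0, 0.2], "spin": 0}, {"slide": [0, 0, 0], "spin": 0}])

```text
time_s: 7.65
tcp_pos: [0.6752, -0.0364, 0.1019]
ee_rot: [[1.0, 0.009, -0.017], [0.008, -1.0, -0.002], [-0.017, 0.002, -1.0]]
wrist_force: [0.6, -1.4, -0.8]
gripper_width: 0.365
```

Run:
```python
from h import *
go([.673,-.04,.042],.2)
```

```text
t 7.65 tcp [ 0.6752 -0.0364  0.1019] yaw 0.49 tilt [-0.0175 -0.002  -0.9998] F [ 0.56 -1.39 -0.81] w 0.365
slide units [-0.05  0.14  2.4 ] spin units 0.04
```

Request:
servo_tool(deltas=[{"slide": [0, 0.1, 0.4], "spin": 0}, {"slide": [0, 0, 0.5], "spin": 0}, {"slide": [0, 0, 0.5], "spin": 0}, {"slide": [0, 0, 0.2], "spin": 0}, {"slide": [0, 0, 0], "spin": 0}])

```text
time_s: 8.15
tcp_pos: [0.6739, -0.0395, 0.0579]
ee_rot: [[1.0, 0.008, -0.019], [0.008, -1.0, -0.002], [-0.019, 0.002, -1.0]]
wrist_force: [0.6, 0.1, -0.8]
gripper_width: 0.368
```

Run:
```python
from h import *
go([.673,-.04,.042],.2)
cap('top','top3');cap('side','side3');crop('top3',250,140,160,130,5,'c8');crop('side3',260,120,160,160,4.5,'c9')
```

```text
t 8.15 tcp [ 0.6739 -0.0395  0.0579] yaw 0.46 tilt [-0.0185 -0.0022 -0.9998] F [ 0.65  0.11 -0.78] w 0.368
slide units [-0.02  0.02  0.64] spin units 0.03
```

View pics/c8.png

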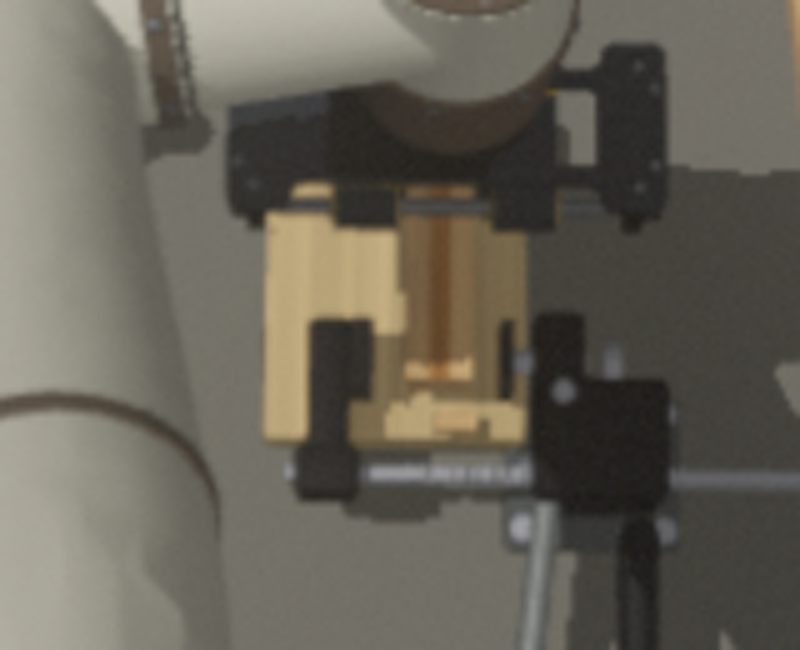

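View pics/c9.png

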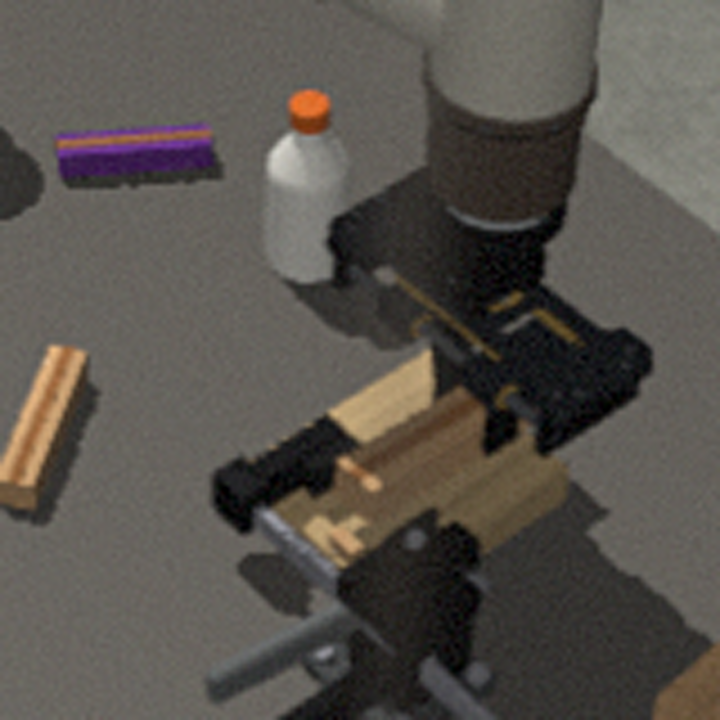

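Request:
servo_tool(deltas=[{"slide": [0, 0, 0.3], "spin": 0}, {"slide": [0, 0, 0.2], "spin": 0}, {"slide": [0, 0, 0.05], "spin": 0}, {"slide": [0, 0, 0], "spin": 0}])

```text
time_s: 8.65
tcp_pos: [0.6754, -0.0393, 0.0456]
ee_rot: [[1.0, 0.009, -0.014], [0.009, -1.0, -0.002], [-0.014, 0.002, -1.0]]
wrist_force: [-0.3, -0.2, -0.6]
gripper_width: 0.369
```

Run:
```python
from h import *
go([.673,-.04,.042],.2)
t2=load('top3')
for c in((405,360),(474,362)):
    w=onz(t2,c[0]/5+250,c[1]/5+140,.082);print(w, w[0]-.5415,w[1]+.113)
```

```text
t 8.65 tcp [ 0.6754 -0.0393  0.0456] yaw 0.49 tilt [-0.0137 -0.0018 -0.9999] F [-0.34 -0.22 -0.61] w 0.369
slide units [-0.09  0.03  0.15] spin units 0.04
[ 0.58907383 -0.02477771  0.082     ] 0.04757382687684297 0.08822229319310676
[ 0.58871825 -0.05637365  0.082     ] 0.04721824987752066 0.05662634949336581
```

Run:
```python
from h import *
t=load('top3');s=load('side3')
for z in(.048,.052,.056):print('top bot edge',z,onz(t,440/5+250,381/5+140,z)-[.5415,-.113,0])
for z in(.08,.084):print('top top edge',z,onz(t,440/5+250,358/5+140,z)-[.5415,-.113,0])
for c in((336,457),(380,485)):
  for z in(.08,.084): print('side',c,onz(s,c[0]/4.5+260,c[1]/4.5+120,z)-[.5415,-.113,0])
cap('top','top4');cap('side','side4');crop('top4',300,180,70,60,11,'ca');crop('side4',300,190,80,60,9,'cb')
```

```text
top bot edge 0.048 [0.04473759 0.07109552 0.048     ]
top bot edge 0.052 [0.04395389 0.07121112 0.052     ]
top bot edge 0.056 [0.04317019 0.07132672 0.056     ]
top top edge 0.08 [0.04920961 0.07215724 0.08      ]
top top edge 0.084 [0.04838876 0.07227237 0.084     ]
side (336, 457) [0.04022342 0.08973977 0.08      ]
side (336, 457) [0.03786695 0.08710923 0.084     ]
side (380, 485) [0.04568193 0.05838077 0.08      ]
side (380, 485) [0.04330697 0.05585645 0.084     ]
```

View pics/ca.png

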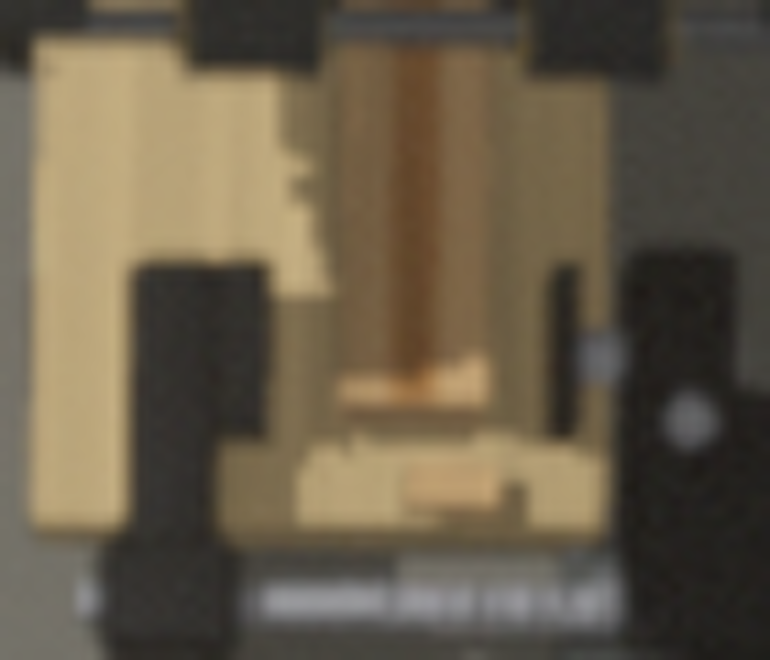

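View pics/cb.png

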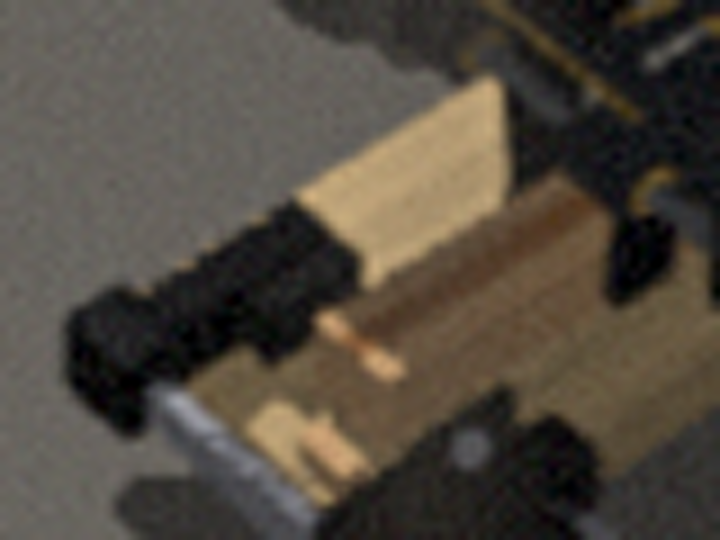

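Run:
```python
from h import *
t=load('top4');s=load('side4')
for c in((340,402),(490,402)):
  for z in(.064,.069):print('top',z,onz(t,c[0]/11+300,c[1]/11+180,z)-[.5415,-.113,0])
print('stop face top edge',onz(t,455/11+300,468/11+180,.044)-[.5415,-.113,0])
```

```text
top 0.064 [0.04048759 0.08800402 0.064     ]
top 0.069 [0.03951272 0.08807838 0.069     ]
top 0.064 [0.04106457 0.056352   0.064     ]
top 0.069 [0.04008724 0.05656135 0.069     ]
stop face top edge [0.03044129 0.06285803 0.044     ]
```

Request:
servo_tool(deltas=[{"slide": [-0.1, 0, 0.12], "spin": 0}, {"slide": [0, 0, 0.05], "spin": 0}, {"slide": [0, 0, 0], "spin": 0}])

```text
time_s: 9.05
tcp_pos: [0.673, -0.0392, 0.0419]
ee_rot: [[1.0, 0.009, -0.012], [0.009, -1.0, -0.002], [-0.012, 0.002, -1.0]]
wrist_force: [-0.0, -0.2, -0.6]
gripper_width: 0.363
```

Request:
servo_tool(gripper=90, deltas=[{"slide": [0, 0, 0], "spin": 0}, {"slide": [0, 0, 0], "spin": 0}, {"slide": [0, 0, 0], "spin": 0}, {"slide": [0, 0, 0], "spin": 0}, {"slide": [0, 0, 0], "spin": 0}, {"slide": [0, 0, 0], "spin": 0}])

```text
time_s: 9.65
tcp_pos: [0.6741, -0.0392, 0.0433]
ee_rot: [[1.0, 0.009, -0.01], [0.009, -1.0, -0.002], [-0.01, 0.002, -1.0]]
wrist_force: [-0.7, -0.4, -0.4]
gripper_width: 0.643
```

Run:
```python
from h import *
go([.673,-.04,.042],.2)
cap('top','top5');crop('top5',300,180,70,60,11,'cd')
```

```text
t 9.65 tcp [ 0.6741 -0.0392  0.0433] yaw 0.53 tilt [-0.0096 -0.0018 -1.    ] F [-0.68 -0.42 -0.37] w 0.643
slide units [-0.04  0.03  0.05] spin units 0.04
```

View pics/cd.png

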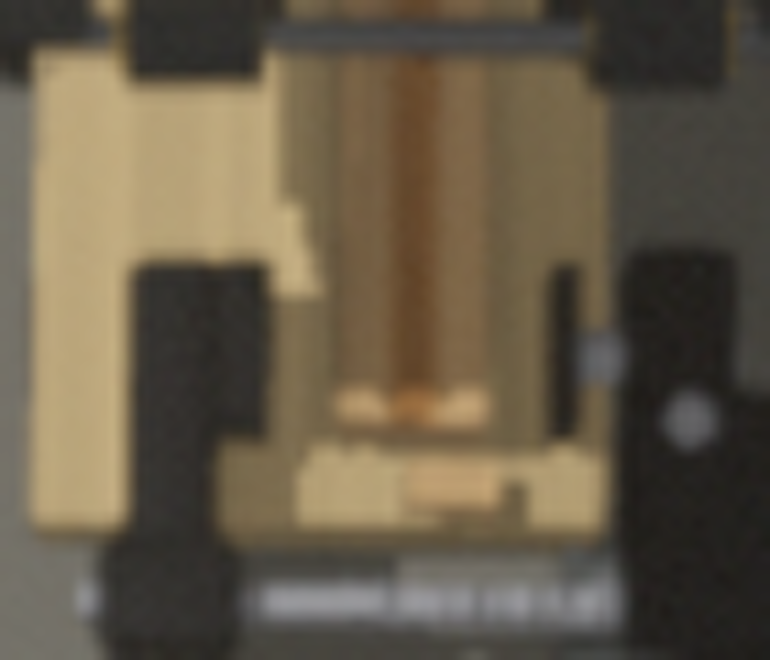

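Request:
servo_tool(gripper=255, deltas=[{"slide": [-0.05, 0, 0.03], "spin": 0}, {"slide": [0, 0, 0.03], "spin": 0}, {"slide": [0, 0, 0], "spin": 0}, {"slide": [0, 0, 0], "spin": 0}, {"slide": [0, 0, 0], "spin": 0}, {"slide": [0, 0, 0], "spin": 0}])

```text
time_s: 10.3
tcp_pos: [0.6726, -0.0393, 0.0416]
ee_rot: [[1.0, 0.009, -0.01], [0.009, -1.0, -0.002], [-0.01, 0.002, -1.0]]
wrist_force: [0.3, 0.6, -0.4]
gripper_width: 0.361
```

Request:
servo_tool(deltas=[{"slide": [0, 0.1, 0], "spin": 0}, {"slide": [0, 0.1, 0], "spin": 0}, {"slide": [0, 0.1, 0], "spin": 0.04}, {"slide": [0, 0, 0], "spin": 0}])

```text
time_s: 10.7
tcp_pos: [0.6728, -0.0471, 0.0416]
ee_rot: [[1.0, 0.003, -0.009], [0.003, -1.0, -0.001], [-0.009, 0.001, -1.0]]
wrist_force: [-0.0, 0.1, -0.7]
gripper_width: 0.365
```

Request:
servo_tool(deltas=[{"slide": [0, 0.08, 0], "spin": 0}, {"slide": [0, 0, 0], "spin": 0}])

```text
time_s: 10.9
tcp_pos: [0.6728, -0.0495, 0.0416]
ee_rot: [[1.0, 0.003, -0.01], [0.003, -1.0, -0.002], [-0.01, 0.002, -1.0]]
wrist_force: [-0.1, -0.1, 0.0]
gripper_width: 0.365
```

Request:
servo_tool(gripper=90, deltas=[{"slide": [0, 0, 0], "spin": 0}, {"slide": [0, 0, 0], "spin": 0}, {"slide": [0, 0, 0], "spin": 0}, {"slide": [0, 0, 0], "spin": 0}, {"slide": [0, 0, 0], "spin": 0}])

```text
time_s: 11.4
tcp_pos: [0.6727, -0.0498, 0.0416]
ee_rot: [[1.0, 0.003, -0.01], [0.003, -1.0, -0.002], [-0.01, 0.002, -1.0]]
wrist_force: [-0.0, -0.7, 0.4]
gripper_width: 0.633
```

Request:
servo_tool(deltas=[{"slide": [0, 0, -0.3], "spin": 0}, {"slide": [0, 0, -0.6], "spin": 0}, {"slide": [0, 0, -1], "spin": 0}, {"slide": [0, 0, -1], "spin": 0}, {"slide": [0, 0, -1], "spin": 0}, {"slide": [0, 0, -0.5], "spin": 0}])

```text
time_s: 12.0
tcp_pos: [0.6726, -0.0497, 0.1551]
ee_rot: [[1.0, 0.003, -0.015], [0.003, -1.0, -0.003], [-0.015, 0.003, -1.0]]
wrist_force: [0.8, -0.0, 0.1]
gripper_width: 0.644
```

Run:
```python
from h import *
go([.49,-.058,.16],.2)
cap('top','top6');crop('top6',250,140,160,130,5,'ce')
```

```text
t 12.0 tcp [ 0.6726 -0.0497  0.1551] yaw 0.19 tilt [-0.0148 -0.0029 -0.9999] F [ 0.84 -0.03  0.09] w 0.644
slide units [-7.31  0.31 -0.09] spin units -0.0
```

View pics/ce.png

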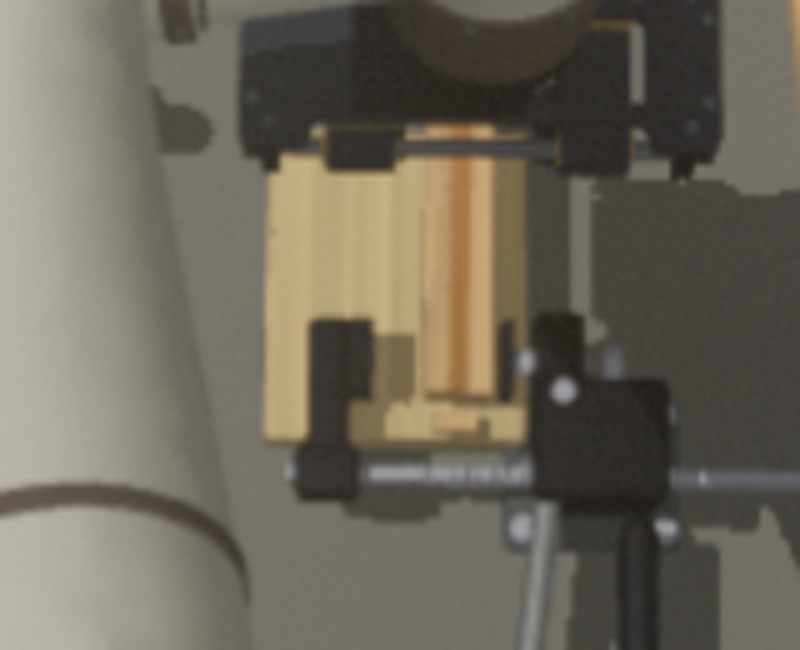

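Request:
servo_tool(gripper=255, deltas=[{"slide": [-0.5, 0, 0], "spin": 0}, {"slide": [-1, 0, 0], "spin": 0}, {"slide": [-1, 0, 0], "spin": 0}, {"slide": [-1, 0, 0], "spin": 0}, {"slide": [-1, 0, 0], "spin": 0}, {"slide": [-1, 0, 0], "spin": 0}, {"slide": [-1, 0, 0], "spin": 0}, {"slide": [-0.5, 0, 0], "spin": 0}, {"slide": [0, 0, 0], "spin": 0}])

```text
time_s: 12.95
tcp_pos: [0.4761, -0.0513, 0.1479]
ee_rot: [[0.999, 0.0, -0.036], [0.0, -1.0, -0.003], [-0.036, 0.003, -0.999]]
wrist_force: [0.5, -0.2, -0.5]
gripper_width: 0.009
```

Run:
```python
from h import *
go([.4905,-.049,.03],.2)
```

```text
t 12.95 tcp [ 0.4761 -0.0513  0.1479] yaw 0.01 tilt [-0.0361 -0.0028 -0.9993] F [ 0.53 -0.23 -0.52] w 0.009
slide units [ 0.75 -0.11  4.69] spin units -0.02
```

Request:
servo_tool(deltas=[{"slide": [0.4, -0.1, 0.3], "spin": 0}, {"slide": [0.3, 0, 0.9], "spin": 0}, {"slide": [0, 0, 1], "spin": 0}, {"slide": [0, 0, 1], "spin": 0}, {"slide": [0, 0, 0.7], "spin": 0}, {"slide": [0, 0, 0.3], "spin": 0}, {"slide": [0, 0, 0], "spin": 0}])

```text
time_s: 13.65
tcp_pos: [0.4961, -0.0483, 0.0326]
ee_rot: [[0.999, 0.001, -0.036], [0.001, -1.0, -0.004], [-0.036, 0.004, -0.999]]
wrist_force: [-0.9, -1.0, -0.5]
gripper_width: 0.003
```

Run:
```python
from h import *
go([.4905,-.046,.03],.2)
cap('top','top7');crop('top7',250,140,160,130,5,'cf');cap('side','side7');crop('side7',280,160,160,160,4.5,'cg')
```

```text
t 13.65 tcp [ 0.4961 -0.0483  0.0326] yaw 0.03 tilt [-0.0365 -0.0038 -0.9993] F [-0.87 -1.04 -0.49] w 0.003
slide units [-0.22 -0.09  0.11] spin units -0.02
```

View pics/cf.png

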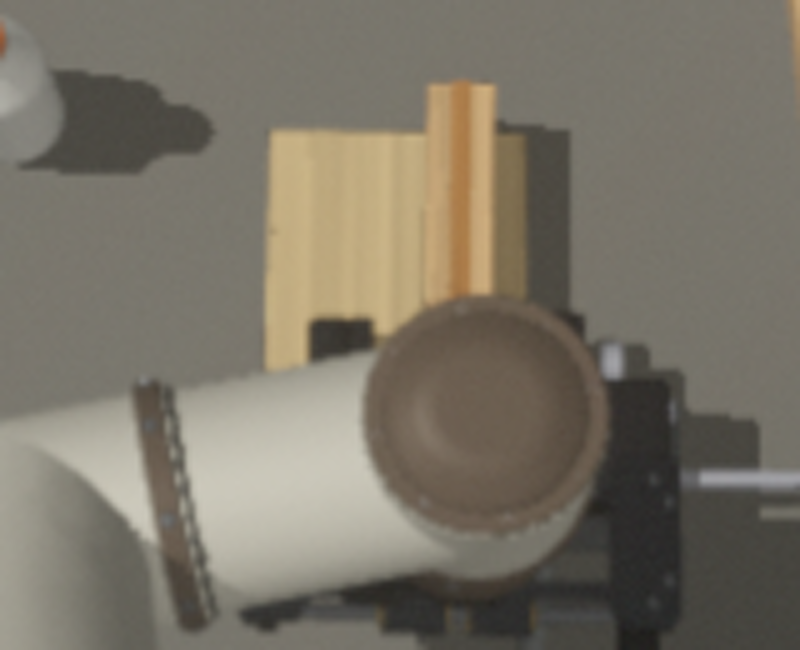

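View pics/cg.png

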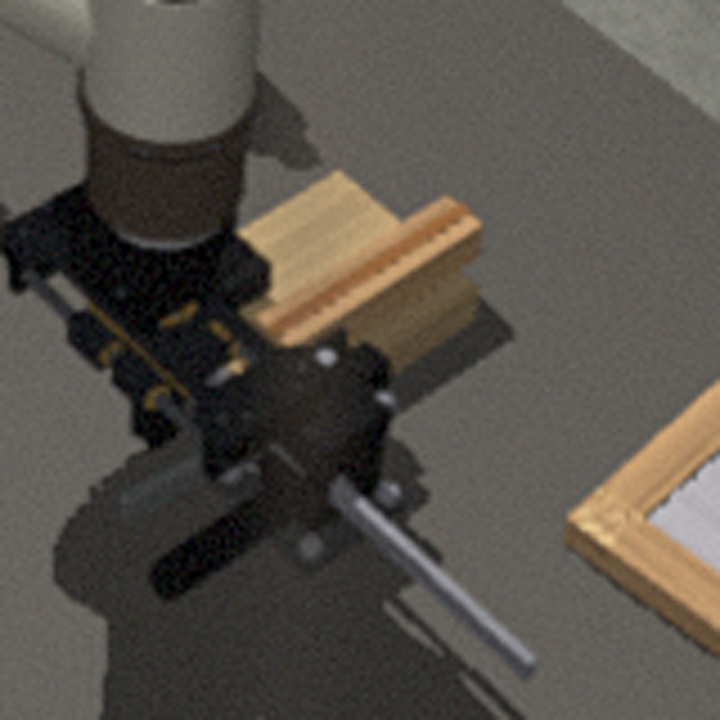

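Request:
servo_tool(deltas=[{"slide": [-0.2, 0.2, 0.05], "spin": 0}, {"slide": [0, 0.2, 0], "spin": 0}, {"slide": [0, 0.2, 0], "spin": 0}])

```text
time_s: 14.05
tcp_pos: [0.4936, -0.0635, 0.0353]
ee_rot: [[1.0, 0.002, -0.028], [0.002, -1.0, -0.003], [-0.028, 0.003, -1.0]]
wrist_force: [0.4, 0.0, -0.3]
gripper_width: 0.001
```

Request:
servo_tool(deltas=[{"slide": [0, 0.2, 0], "spin": 0}, {"slide": [0, 0.2, 0], "spin": 0}])

```text
time_s: 14.25
tcp_pos: [0.4938, -0.0744, 0.0363]
ee_rot: [[1.0, 0.002, -0.026], [0.002, -1.0, -0.002], [-0.026, 0.002, -1.0]]
wrist_force: [-0.7, 1.6, -0.8]
gripper_width: 0.009
```

Request:
servo_tool(deltas=[{"slide": [0, 0.2, 0], "spin": 0}, {"slide": [0, 0.2, 0], "spin": 0}])

```text
time_s: 14.45
tcp_pos: [0.493, -0.0846, 0.0362]
ee_rot: [[1.0, 0.0, -0.027], [0.0, -1.0, -0.0], [-0.027, 0.0, -1.0]]
wrist_force: [0.2, 4.8, 0.2]
gripper_width: 0.001
```

Request:
servo_tool(deltas=[{"slide": [0, 0.15, 0.1], "spin": 0}])

```text
time_s: 14.55
tcp_pos: [0.4935, -0.0885, 0.0343]
ee_rot: [[1.0, 0.001, -0.026], [0.001, -1.0, -0.0], [-0.026, 0.0, -1.0]]
wrist_force: [-0.9, 6.2, 5.2]
gripper_width: 0.008
```

Request:
servo_tool(deltas=[{"slide": [0, 0.12, 0.05], "spin": 0}])

```text
time_s: 14.65
tcp_pos: [0.4938, -0.0903, 0.0335]
ee_rot: [[1.0, 0.0, -0.025], [0.0, -1.0, 0.002], [-0.025, -0.002, -1.0]]
wrist_force: [-6.9, 26.9, 14.5]
gripper_width: 0.004
```

Request:
servo_tool(deltas=[{"slide": [0, 0.1, 0], "spin": 0}])

```text
time_s: 14.75
tcp_pos: [0.4938, -0.0902, 0.0338]
ee_rot: [[1.0, -0.0, -0.024], [-0.0, -1.0, 0.006], [-0.024, -0.006, -1.0]]
wrist_force: [-5.3, 24.4, 5.3]
gripper_width: 0.007
```

Request:
servo_tool(deltas=[{"slide": [0, -0.3, 0], "spin": 0}, {"slide": [0, -0.3, 0], "spin": 0}, {"slide": [0, -0.3, 0], "spin": 0}, {"slide": [0, -0.1, 0], "spin": 0}, {"slide": [0, 0, 0], "spin": 0}])

```text
time_s: 15.25
tcp_pos: [0.4949, -0.0643, 0.0338]
ee_rot: [[1.0, 0.001, -0.023], [0.002, -1.0, 0.004], [-0.023, -0.004, -1.0]]
wrist_force: [-0.5, 0.3, -0.8]
gripper_width: 0.005
```

Run:
```python
from h import *
go([.4905,-.088,.033],.2)
cap('top','top8');crop('top8',250,140,160,130,5,'ch')
```

```text
t 15.25 tcp [ 0.4949 -0.0643  0.0338] yaw 0.09 tilt [-0.0225  0.0044 -0.9997] F [-0.49  0.33 -0.76] w 0.005
slide units [-0.18  0.95  0.03] spin units -0.01
```

View pics/ch.png

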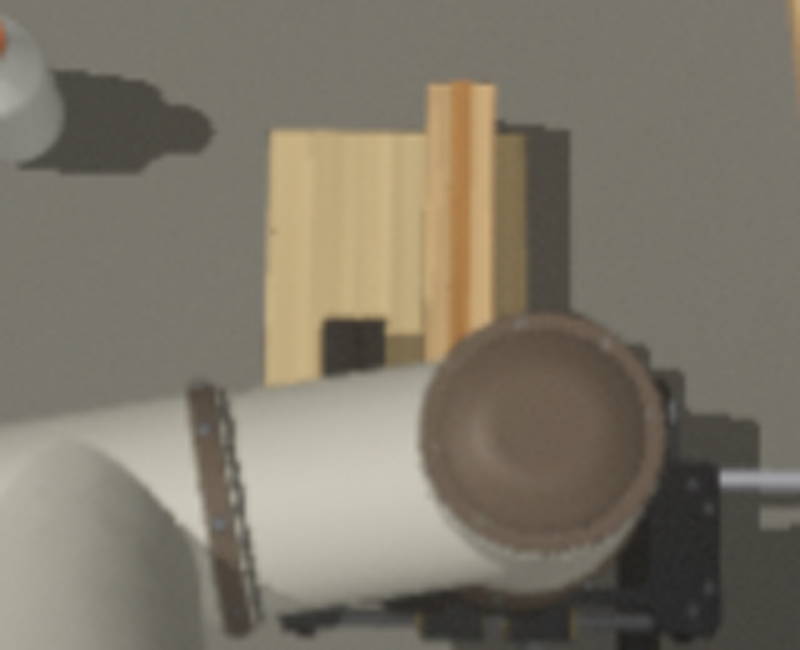

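Request:
servo_tool(deltas=[{"slide": [-0.05, 0.25, 0], "spin": 0}, {"slide": [0, 0.25, 0], "spin": 0}, {"slide": [0, 0.25, 0], "spin": 0}, {"slide": [0, 0.15, 0], "spin": 0}])

```text
time_s: 15.7
tcp_pos: [0.4923, -0.0882, 0.0333]
ee_rot: [[1.0, 0.0, -0.025], [0.0, -1.0, 0.006], [-0.025, -0.006, -1.0]]
wrist_force: [0.9, 4.1, -0.1]
gripper_width: 0.007
```

Request:
servo_tool(deltas=[{"slide": [0, 0.1, 0], "spin": 0}, {"slide": [0, 0.05, 0], "spin": 0}])

```text
time_s: 15.9
tcp_pos: [0.4925, -0.0898, 0.0333]
ee_rot: [[1.0, -0.003, -0.023], [-0.002, -1.0, 0.01], [-0.023, -0.01, -1.0]]
wrist_force: [-3.2, 16.3, 3.7]
gripper_width: 0.004
```

Stroke 2 reached the hard stop at y −0.090 with only 4 N just before it. Now ease back and do stroke 3.

Request:
servo_tool(deltas=[{"slide": [0, -0.3, 0], "spin": 0}, {"slide": [0, -0.3, 0], "spin": 0}, {"slide": [0, -0.3, 0], "spin": 0}, {"slide": [0, -0.1, 0], "spin": 0}, {"slide": [0, 0, 0], "spin": 0}])

```text
time_s: 16.4
tcp_pos: [0.4935, -0.0646, 0.0338]
ee_rot: [[1.0, -0.002, -0.022], [-0.002, -1.0, 0.009], [-0.022, -0.009, -1.0]]
wrist_force: [-0.6, 0.0, -0.0]
gripper_width: 0.008
```

Request:
servo_tool(deltas=[{"slide": [0, 0.25, 0], "spin": 0}, {"slide": [0, 0.25, 0], "spin": 0}, {"slide": [0, 0.2, 0], "spin": 0}])

```text
time_s: 16.7
tcp_pos: [0.4923, -0.0827, 0.0334]
ee_rot: [[1.0, -0.002, -0.024], [-0.002, -1.0, 0.01], [-0.024, -0.01, -1.0]]
wrist_force: [-1.0, 4.5, 0.7]
gripper_width: 0.006
```

Request:
servo_tool(deltas=[{"slide": [0, 0.1, 0], "spin": 0}])

```text
time_s: 16.8
tcp_pos: [0.4922, -0.0857, 0.0334]
ee_rot: [[1.0, -0.003, -0.024], [-0.003, -1.0, 0.01], [-0.024, -0.01, -1.0]]
wrist_force: [-1.5, 4.3, 1.9]
gripper_width: 0.004
```

Request:
servo_tool(deltas=[{"slide": [0, 0.1, 0], "spin": 0}])

```text
time_s: 16.9
tcp_pos: [0.4922, -0.0884, 0.0334]
ee_rot: [[1.0, -0.003, -0.024], [-0.003, -1.0, 0.01], [-0.024, -0.01, -1.0]]
wrist_force: [-0.2, 4.0, 0.8]
gripper_width: 0.004
```

Still free (4 N). Back, look, then stroke 4 in fine steps.

Request:
servo_tool(deltas=[{"slide": [0, -0.3, 0], "spin": 0}, {"slide": [0, -0.3, 0], "spin": 0}, {"slide": [0, -0.3, 0], "spin": 0}, {"slide": [0, -0.1, 0], "spin": 0}, {"slide": [0, 0, 0], "spin": 0}])

```text
time_s: 17.4
tcp_pos: [0.4934, -0.0624, 0.0338]
ee_rot: [[1.0, -0.003, -0.022], [-0.003, -1.0, 0.009], [-0.022, -0.009, -1.0]]
wrist_force: [-1.0, 0.3, 0.2]
gripper_width: 0.007
```

Run:
```python
from h import *
go([.4905,-.088,.033],.2)
cap('top','top9');crop('top9',250,140,160,130,5,'ci')
```

```text
t 17.4 tcp [ 0.4934 -0.0624  0.0338] yaw -0.15 tilt [-0.0219  0.0089 -0.9997] F [-0.97  0.33  0.19] w 0.007
slide units [-0.11  1.03  0.02] spin units -0.04
```

View pics/ci.png

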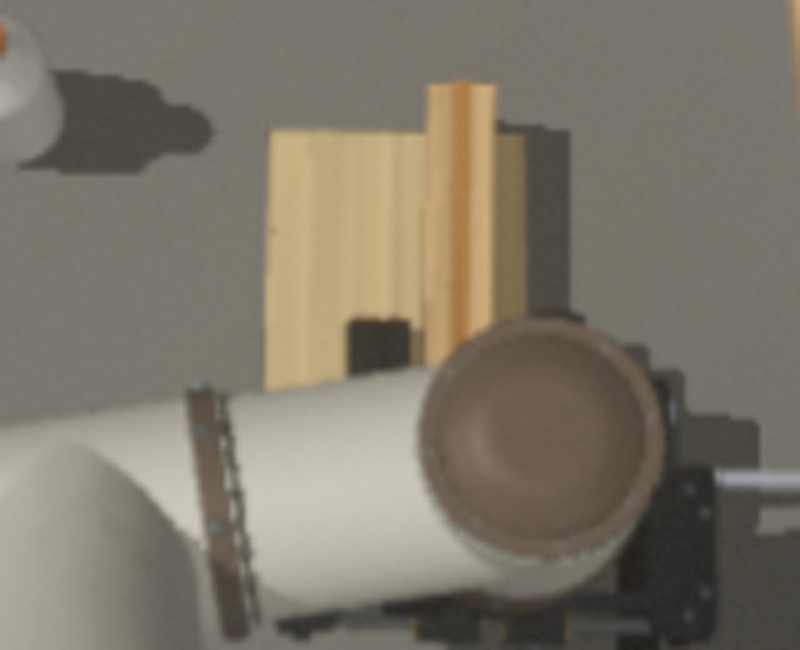

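Request:
servo_tool(deltas=[{"slide": [0, 0.25, 0], "spin": 0}, {"slide": [0, 0.25, 0], "spin": 0}, {"slide": [0, 0.2, 0], "spin": 0}])

```text
time_s: 17.75
tcp_pos: [0.4923, -0.0804, 0.0334]
ee_rot: [[1.0, -0.003, -0.024], [-0.003, -1.0, 0.01], [-0.024, -0.01, -1.0]]
wrist_force: [-0.7, 3.7, 1.7]
gripper_width: 0.007
```

Request:
servo_tool(deltas=[{"slide": [0, 0.1, 0], "spin": 0}])

```text
time_s: 17.85
tcp_pos: [0.4922, -0.0833, 0.0334]
ee_rot: [[1.0, -0.004, -0.024], [-0.003, -1.0, 0.01], [-0.024, -0.01, -1.0]]
wrist_force: [-1.2, 4.3, 2.3]
gripper_width: 0.005
```

Request:
servo_tool(deltas=[{"slide": [0, 0.1, 0], "spin": 0}])

```text
time_s: 17.95
tcp_pos: [0.4921, -0.086, 0.0334]
ee_rot: [[1.0, -0.004, -0.024], [-0.004, -1.0, 0.01], [-0.024, -0.01, -1.0]]
wrist_force: [-1.1, 4.0, 1.1]
gripper_width: 0.005
```

Request:
servo_tool(deltas=[{"slide": [0, 0.05, 0], "spin": 0}])

```text
time_s: 18.05
tcp_pos: [0.4921, -0.0875, 0.0334]
ee_rot: [[1.0, -0.005, -0.024], [-0.004, -1.0, 0.011], [-0.024, -0.011, -1.0]]
wrist_force: [-0.5, 5.3, 1.3]
gripper_width: 0.006
```

Still free. Back, then stroke 5, reading the force after every step.

Request:
servo_tool(deltas=[{"slide": [0, -0.3, 0], "spin": 0}, {"slide": [0, -0.3, 0], "spin": 0}, {"slide": [0, -0.3, 0], "spin": 0}, {"slide": [0, 0, 0], "spin": 0}, {"slide": [0, 0, 0], "spin": 0}])

```text
time_s: 18.55
tcp_pos: [0.4933, -0.0638, 0.0338]
ee_rot: [[1.0, -0.003, -0.022], [-0.003, -1.0, 0.009], [-0.022, -0.009, -1.0]]
wrist_force: [-0.7, -0.2, 0.4]
gripper_width: 0.004
```

Run:
```python
from h import *
go([.4905,-.088,.033],.2)
cap('top','top10');crop('top10',290,140,90,80,8,'cj')
```

```text
t 18.55 tcp [ 0.4933 -0.0638  0.0338] yaw -0.18 tilt [-0.0221  0.0091 -0.9997] F [-0.71 -0.19  0.45] w 0.004
slide units [-0.11  0.97  0.02] spin units -0.05
```

View pics/cj.png

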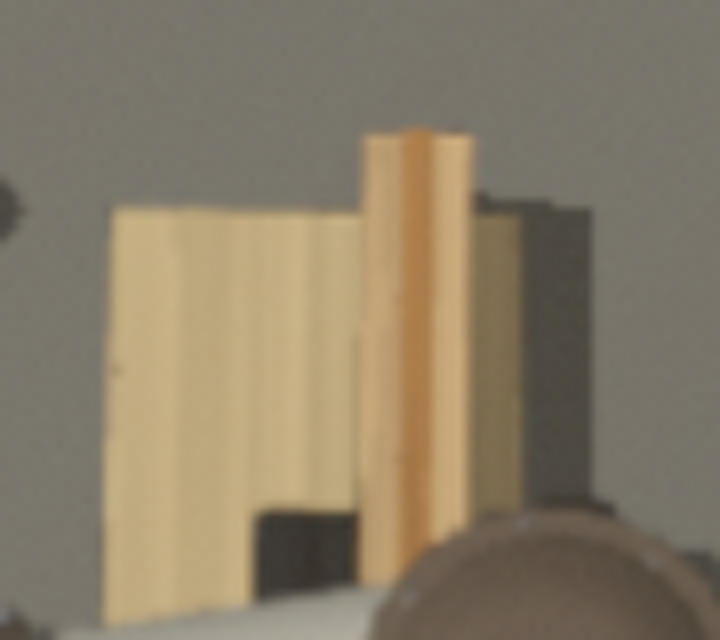

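Request:
servo_tool(deltas=[{"slide": [0, 0.2, 0], "spin": 0}, {"slide": [0, 0.15, 0], "spin": 0}])

```text
time_s: 18.8
tcp_pos: [0.493, -0.0729, 0.0336]
ee_rot: [[1.0, -0.003, -0.022], [-0.003, -1.0, 0.009], [-0.023, -0.009, -1.0]]
wrist_force: [-0.2, 2.0, 0.1]
gripper_width: 0.005
```

Request:
servo_tool(deltas=[{"slide": [0, 0.08, 0], "spin": 0}])

```text
time_s: 18.9
tcp_pos: [0.4927, -0.0751, 0.0335]
ee_rot: [[1.0, -0.004, -0.023], [-0.004, -1.0, 0.01], [-0.023, -0.01, -1.0]]
wrist_force: [-0.9, 3.5, 1.3]
gripper_width: 0.004
```

The picture shows the jaw's edge (crop x≈357) touching the rail's side (≈358). Continuing in small steps.

Request:
servo_tool(deltas=[{"slide": [0, 0.07, 0], "spin": 0}])

```text
time_s: 19.0
tcp_pos: [0.4924, -0.077, 0.0335]
ee_rot: [[1.0, -0.005, -0.023], [-0.004, -1.0, 0.01], [-0.023, -0.01, -1.0]]
wrist_force: [-0.5, 2.8, 1.6]
gripper_width: 0.003
```

Request:
servo_tool(deltas=[{"slide": [0, 0.07, 0], "spin": 0}])

```text
time_s: 19.1
tcp_pos: [0.4922, -0.0788, 0.0335]
ee_rot: [[1.0, -0.005, -0.024], [-0.005, -1.0, 0.01], [-0.024, -0.01, -1.0]]
wrist_force: [-0.9, 2.9, 1.3]
gripper_width: 0.005
```

Request:
servo_tool(deltas=[{"slide": [0, 0.06, 0], "spin": 0}])

```text
time_s: 19.2
tcp_pos: [0.4922, -0.0804, 0.0334]
ee_rot: [[1.0, -0.005, -0.024], [-0.005, -1.0, 0.011], [-0.024, -0.011, -1.0]]
wrist_force: [-1.2, 3.1, 0.2]
gripper_width: 0.007
```

Request:
servo_tool(deltas=[{"slide": [0, 0.06, 0], "spin": 0}])

```text
time_s: 19.3
tcp_pos: [0.492, -0.0818, 0.0334]
ee_rot: [[1.0, -0.005, -0.024], [-0.005, -1.0, 0.011], [-0.024, -0.011, -1.0]]
wrist_force: [-1.2, 4.2, 0.2]
gripper_width: 0.007
```

Request:
servo_tool(deltas=[{"slide": [0, 0.06, 0], "spin": 0}])

```text
time_s: 19.4
tcp_pos: [0.492, -0.0833, 0.0333]
ee_rot: [[1.0, -0.005, -0.024], [-0.005, -1.0, 0.011], [-0.024, -0.011, -1.0]]
wrist_force: [-1.8, 5.2, 1.2]
gripper_width: 0.008
```

Request:
servo_tool(deltas=[{"slide": [0, 0.06, 0], "spin": 0}])

```text
time_s: 19.5
tcp_pos: [0.4919, -0.0847, 0.0333]
ee_rot: [[1.0, -0.005, -0.024], [-0.005, -1.0, 0.011], [-0.024, -0.011, -1.0]]
wrist_force: [-0.6, 5.9, 1.9]
gripper_width: 0.004
```

Request:
servo_tool(deltas=[{"slide": [0, 0.06, 0], "spin": 0}])

```text
time_s: 19.6
tcp_pos: [0.4919, -0.086, 0.0333]
ee_rot: [[1.0, -0.005, -0.024], [-0.005, -1.0, 0.012], [-0.024, -0.012, -1.0]]
wrist_force: [-1.2, 5.3, 0.6]
gripper_width: 0.003
```

Request:
servo_tool(deltas=[{"slide": [0, 0.06, 0], "spin": 0}])

```text
time_s: 19.7
tcp_pos: [0.4919, -0.0872, 0.0333]
ee_rot: [[1.0, -0.005, -0.024], [-0.005, -1.0, 0.012], [-0.024, -0.012, -1.0]]
wrist_force: [-0.7, 6.4, 2.6]
gripper_width: 0.008
```

Request:
servo_tool(deltas=[{"slide": [0, 0.05, 0], "spin": 0}])

```text
time_s: 19.8
tcp_pos: [0.4919, -0.088, 0.0333]
ee_rot: [[1.0, -0.005, -0.024], [-0.004, -1.0, 0.013], [-0.024, -0.013, -1.0]]
wrist_force: [-1.9, 7.0, 1.7]
gripper_width: 0.005
```

Request:
servo_tool(deltas=[{"slide": [0, -0.25, 0], "spin": 0}, {"slide": [0, -0.3, 0], "spin": 0}, {"slide": [0, -0.3, 0], "spin": 0}, {"slide": [0, 0, 0], "spin": 0}, {"slide": [0, 0, 0], "spin": 0}])

```text
time_s: 20.3
tcp_pos: [0.4931, -0.0661, 0.0338]
ee_rot: [[1.0, -0.003, -0.022], [-0.003, -1.0, 0.011], [-0.022, -0.011, -1.0]]
wrist_force: [0.4, 0.3, -0.3]
gripper_width: 0.005
```

Request:
servo_tool(deltas=[{"slide": [0, 0.2, 0], "spin": 0}, {"slide": [0, 0.1, 0], "spin": 0}])

```text
time_s: 20.5
tcp_pos: [0.4929, -0.0738, 0.0336]
ee_rot: [[1.0, -0.003, -0.023], [-0.003, -1.0, 0.011], [-0.023, -0.011, -1.0]]
wrist_force: [-1.3, 2.7, 1.0]
gripper_width: 0.003
```

Request:
servo_tool(deltas=[{"slide": [0, 0.08, 0], "spin": 0}])

```text
time_s: 20.6
tcp_pos: [0.4925, -0.0759, 0.0335]
ee_rot: [[1.0, -0.004, -0.023], [-0.003, -1.0, 0.012], [-0.023, -0.011, -1.0]]
wrist_force: [-1.0, 3.5, 1.0]
gripper_width: 0.008
```

Request:
servo_tool(deltas=[{"slide": [0, 0.07, 0], "spin": 0}])

```text
time_s: 20.7
tcp_pos: [0.4923, -0.0775, 0.0335]
ee_rot: [[1.0, -0.005, -0.023], [-0.004, -1.0, 0.012], [-0.023, -0.012, -1.0]]
wrist_force: [-0.7, 5.1, 1.9]
gripper_width: 0.005
```

Request:
servo_tool(deltas=[{"slide": [0, 0.06, 0], "spin": 0}])

```text
time_s: 20.8
tcp_pos: [0.4922, -0.0787, 0.0335]
ee_rot: [[1.0, -0.005, -0.023], [-0.005, -1.0, 0.013], [-0.023, -0.013, -1.0]]
wrist_force: [-1.7, 6.7, -0.0]
gripper_width: 0.003
```

Force is now climbing early in the stroke, so the jaw is gripping. I'm aiming for about 13 N.

Request:
servo_tool(deltas=[{"slide": [0, 0.07, 0], "spin": 0}])

```text
time_s: 20.9
tcp_pos: [0.4921, -0.0799, 0.0335]
ee_rot: [[1.0, -0.006, -0.023], [-0.006, -1.0, 0.014], [-0.023, -0.014, -1.0]]
wrist_force: [-1.8, 8.0, 2.4]
gripper_width: 0.006
```

Request:
servo_tool(deltas=[{"slide": [0, 0.07, 0], "spin": 0}])

```text
time_s: 21.0
tcp_pos: [0.4921, -0.0808, 0.0335]
ee_rot: [[1.0, -0.006, -0.023], [-0.006, -1.0, 0.016], [-0.023, -0.016, -1.0]]
wrist_force: [-1.9, 8.5, 2.0]
gripper_width: 0.005
```

Request:
servo_tool(deltas=[{"slide": [0, 0.07, 0], "spin": 0}])

```text
time_s: 21.1
tcp_pos: [0.492, -0.0816, 0.0334]
ee_rot: [[1.0, -0.007, -0.023], [-0.007, -1.0, 0.017], [-0.023, -0.017, -1.0]]
wrist_force: [-1.9, 8.4, 1.7]
gripper_width: 0.007
```

Request:
servo_tool(deltas=[{"slide": [0, 0.09, 0], "spin": 0}])

```text
time_s: 21.2
tcp_pos: [0.492, -0.0827, 0.0334]
ee_rot: [[1.0, -0.007, -0.022], [-0.007, -1.0, 0.019], [-0.022, -0.019, -1.0]]
wrist_force: [-2.0, 11.9, 1.8]
gripper_width: 0.008
```

Request:
servo_tool(deltas=[{"slide": [0, 0.09, 0], "spin": 0}])

```text
time_s: 21.3
tcp_pos: [0.4919, -0.0836, 0.0334]
ee_rot: [[1.0, -0.008, -0.022], [-0.007, -1.0, 0.021], [-0.022, -0.021, -1.0]]
wrist_force: [-1.4, 11.0, 2.4]
gripper_width: 0.008
```

Request:
servo_tool(deltas=[{"slide": [0, 0.1, 0], "spin": 0}])

```text
time_s: 21.4
tcp_pos: [0.4919, -0.0846, 0.0334]
ee_rot: [[1.0, -0.008, -0.022], [-0.007, -1.0, 0.023], [-0.022, -0.023, -0.999]]
wrist_force: [-2.0, 12.7, 3.2]
gripper_width: 0.007
```

Request:
servo_tool(deltas=[{"slide": [0, 0.1, 0], "spin": 0}])

```text
time_s: 21.5
tcp_pos: [0.4919, -0.0854, 0.0334]
ee_rot: [[1.0, -0.008, -0.021], [-0.007, -1.0, 0.026], [-0.021, -0.026, -0.999]]
wrist_force: [-2.1, 12.9, 2.9]
gripper_width: 0.006
```

Run:
```python
from h import *
go([.4905,-.088,.033],.2)
```

```text
t 21.5 tcp [ 0.4919 -0.0854  0.0334] yaw -0.42 tilt [-0.0213  0.0257 -0.9994] F [-2.07 12.91  2.85] w 0.006
slide units [-0.06  0.11  0.01] spin units -0.08
```

Request:
servo_tool(deltas=[{"slide": [0, -0.1, 0], "spin": 0}, {"slide": [0, -0.2, 0], "spin": 0}, {"slide": [0, -0.3, 0], "spin": 0}, {"slide": [0, -0.3, 0], "spin": 0}, {"slide": [0, -0.1, 0], "spin": 0}, {"slide": [0, 0, 0], "spin": 0}, {"slide": [0, 0, 0], "spin": 0}])

```text
time_s: 22.2
tcp_pos: [0.4927, -0.0589, 0.0343]
ee_rot: [[1.0, -0.007, -0.02], [-0.007, -1.0, 0.025], [-0.02, -0.025, -0.999]]
wrist_force: [-0.2, 0.1, 0.1]
gripper_width: 0.006
```

Run:
```python
from h import *
go([.4905,-.088,.033],.2)
```

```text
t 22.2 tcp [ 0.4927 -0.0589  0.0343] yaw -0.39 tilt [-0.02    0.0255 -0.9995] F [-0.17  0.06  0.08] w 0.006
slide units [-0.08  1.17  0.02] spin units -0.07
```

Request:
servo_tool(deltas=[{"slide": [0, 0.2, 0], "spin": 0}, {"slide": [0, 0.2, 0], "spin": 0}, {"slide": [0, 0.07, 0], "spin": 0}])

```text
time_s: 22.5
tcp_pos: [0.4925, -0.0717, 0.0338]
ee_rot: [[1.0, -0.008, -0.02], [-0.007, -1.0, 0.026], [-0.021, -0.025, -0.999]]
wrist_force: [-0.8, 3.1, 0.3]
gripper_width: 0.007
```

Request:
servo_tool(deltas=[{"slide": [0, 0.08, 0], "spin": 0}])

```text
time_s: 22.6
tcp_pos: [0.4922, -0.0737, 0.0337]
ee_rot: [[1.0, -0.009, -0.021], [-0.008, -1.0, 0.026], [-0.021, -0.026, -0.999]]
wrist_force: [-0.6, 6.4, 1.9]
gripper_width: 0.007
```

Request:
servo_tool(deltas=[{"slide": [0, 0.08, 0], "spin": 0}])

```text
time_s: 22.7
tcp_pos: [0.492, -0.0752, 0.0337]
ee_rot: [[1.0, -0.01, -0.021], [-0.01, -1.0, 0.028], [-0.021, -0.028, -0.999]]
wrist_force: [-1.1, 7.3, 3.2]
gripper_width: 0.005
```

Request:
servo_tool(deltas=[{"slide": [0, 0.08, 0], "spin": 0}])

```text
time_s: 22.8
tcp_pos: [0.4919, -0.0761, 0.0337]
ee_rot: [[1.0, -0.011, -0.021], [-0.011, -1.0, 0.03], [-0.021, -0.029, -0.999]]
wrist_force: [-1.6, 9.6, 3.5]
gripper_width: 0.007
```

Request:
servo_tool(deltas=[{"slide": [0, 0.1, 0], "spin": 0}])

```text
time_s: 22.9
tcp_pos: [0.4918, -0.0772, 0.0337]
ee_rot: [[1.0, -0.012, -0.02], [-0.012, -0.999, 0.032], [-0.021, -0.032, -0.999]]
wrist_force: [-1.9, 11.3, 2.2]
gripper_width: 0.002
```

Request:
servo_tool(deltas=[{"slide": [0, 0.1, 0], "spin": 0}])

```text
time_s: 23.0
tcp_pos: [0.4917, -0.078, 0.0337]
ee_rot: [[1.0, -0.013, -0.02], [-0.013, -0.999, 0.034], [-0.02, -0.034, -0.999]]
wrist_force: [-1.9, 12.0, 1.9]
gripper_width: 0.006
```

Request:
servo_tool(deltas=[{"slide": [0, 0.1, 0], "spin": 0}])

```text
time_s: 23.1
tcp_pos: [0.4917, -0.0786, 0.0337]
ee_rot: [[1.0, -0.014, -0.02], [-0.013, -0.999, 0.037], [-0.02, -0.037, -0.999]]
wrist_force: [-1.4, 12.6, 3.2]
gripper_width: 0.006
```

Request:
servo_tool(deltas=[{"slide": [0, 0.12, 0], "spin": 0}])

```text
time_s: 23.2
tcp_pos: [0.4916, -0.0794, 0.0337]
ee_rot: [[1.0, -0.015, -0.019], [-0.014, -0.999, 0.04], [-0.02, -0.04, -0.999]]
wrist_force: [-2.0, 14.6, 3.5]
gripper_width: 0.005
```

Request:
servo_tool(deltas=[{"slide": [0, -0.1, 0], "spin": 0}, {"slide": [0, -0.2, 0], "spin": 0}, {"slide": [0, -0.3, 0], "spin": 0}, {"slide": [0, -0.3, 0], "spin": 0}, {"slide": [0, -0.1, -0.2], "spin": 0}, {"slide": [0, 0, -0.6], "spin": 0}, {"slide": [0, 0, -1], "spin": 0}, {"slide": [0, 0, -1], "spin": 0}, {"slide": [0, 0, -1], "spin": 0}, {"slide": [0, 0, -0.6], "spin": 0}])

```text
time_s: 24.2
tcp_pos: [0.4922, -0.0571, 0.1477]
ee_rot: [[1.0, -0.015, -0.026], [-0.014, -0.999, 0.039], [-0.026, -0.039, -0.999]]
wrist_force: [1.0, -0.1, -0.5]
gripper_width: 0.007
```

Request:
servo_tool(deltas=[{"slide": [-0.6, -0.3, 0], "spin": 0}, {"slide": [-0.8, -0.6, 0], "spin": 0}, {"slide": [-0.8, -0.8, 0], "spin": 0}, {"slide": [-0.5, -1, 0], "spin": 0}, {"slide": [0, -1, 0], "spin": 0}, {"slide": [0, -1, 0], "spin": 0}, {"slide": [0, -0.6, 0], "spin": 0}, {"slide": [0, 0, 0], "spin": 0}])

```text
time_s: 25.0
tcp_pos: [0.4257, 0.0787, 0.161]
ee_rot: [[1.0, -0.017, -0.014], [-0.016, -0.999, 0.039], [-0.015, -0.039, -0.999]]
wrist_force: [-0.4, 0.0, 0.1]
gripper_width: 0.008
```

Run:
```python
from h import *
go([.4905,-.088,.033],.2)
cap('top','top11');crop('top11',280,140,140,115,5.5,'ck');cap('side','side11');crop('side11',290,170,130,125,5.5,'cl')
```

```text
t 25.0 tcp [0.4257 0.0787 0.161 ] yaw -0.94 tilt [-0.0144  0.0391 -0.9991] F [-0.38  0.02  0.06] w 0.008
slide units [2.78 6.82 4.82] spin units -0.14
```

View pics/ck.png

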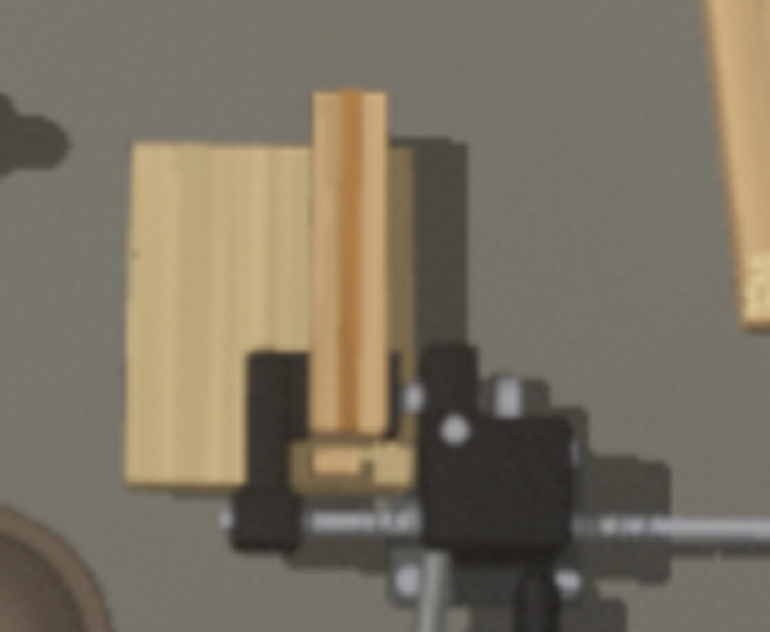

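View pics/cl.png

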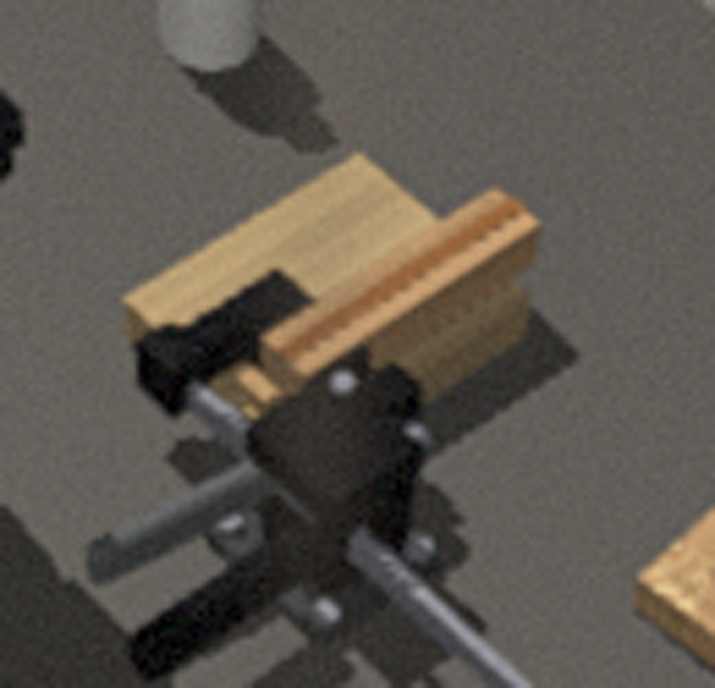

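Run:
```python
from h import *
t=load('top11')
f=lambda c:onz(t,(c[0]+.5)/5.5-.5+280,(c[1]+.5)/5.5-.5+140,.06)-[.5415,-.113,0]
C=np.array([f(c) for c in((311,432),(387,434),(387,93),(313,93))]);print(C,C.mean(0))
r.finish_job()
```

```text
[[0.03771763 0.07572169 0.06      ]
 [0.03744562 0.04353708 0.06      ]
 [0.18766333 0.04476869 0.06      ]
 [0.187034   0.07678397 0.06      ]] [0.11246515 0.06020285 0.06      ]
the job is handed in; nothing more can be done
```

The rail is clamped on the bed against the foot, the trigger is released, and the job is handed in (last reading 25.0 s). No verdict came back. The clamp force was never measured directly.

- **Placing the rail:** I laid it on the bed and let it go. I then gripped it again to slide it about 10 mm closer to the foot, and let go again.
- **Squeezing the trigger:** I pushed the trigger from its side with the closed gripper fingers rather than gripping handle and trigger together. That let me read the finger force at the wrist. It took seven strokes, each eased right back.
    - **Free strokes:** strokes 1 to 4 felt free, at about 4–6 N. Strokes 1 and 2 ran into the trigger's hard stop, at up to 27 N, well before the jaw reached the rail.
    - **Gripping strokes:** the force began to climb late in stroke 5 and reached about 13 N in stroke 6. I stopped stroke 7 at 14.6 N.
- **Grip estimate:** by your formula, 14.6 N gives about 29 N on the rail, and at least about 17 N after the loss on letting back. Stroke 7 stiffened right at its start, which fits a rail that was already held.

**Last check (top and side pictures):**
- The rail is centred at clamp x 112 mm, y 60 mm, in line with the jaws to within about 0.5°.
- Its near end is about 5.5 mm from the stop by the stop's stated position, and it lies between pad and foot.
- The trigger looks released.
- I did not measure the bystanders again. The arm met no unexpected force on the way.

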